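# Dock the speaker bar in its charging holder

## Robot

A 6-joint arm with a two-finger parallel gripper is mounted at the origin on the work surface. World frame = base frame: x ahead of the robot, y to its left, z up, the work surface at z = 0. Lengths are in mm, angles in rad, forces in N, time in s.
With the tool pointing down it reaches from about 325 to 875 mm from the base axis. Payload 4.4 kg.
Tool frame: the origin (TCP) lies at the very end of the fingers, on their centre line; the grasp point (between the pads) lies 19 mm behind it; y points along the fingers, x is the direction in which the jaws open and shut, and the axes are right-handed (so a half turn about y gives the same grasp; the last joint's range is limited). The gripper opens to 85 mm and grips with 20 to 120 N. Pads are 22 mm wide; open, the fingers measure 114 mm over their backs; the gripper's body (76 mm by 85 mm) begins 54 mm behind the grasp point. The pads swing forward as they close: fully open they stand 13 mm farther back than shut.
Start: joints at [1.105, 0.207, 1.542, -0, 1.393, -0.15], TCP at [178.045, 546.743, 231.282] pointing down, gripper open.
Joint ranges: [-2.73, 2.73], [-0.86, 2.22], [0.23, 2.46], [-1.11, 4.25], [0.08, 2.63], [-2.82, 2.82]. Speed limits (rad/s): [2.79, 2.79, 3.14, 3.14, 3.14, 3.14].

## Interface

Orientations are given as a unit quaternion [w, x, y, z].
In Python, from rig import r, imaging, order gives the robot as it stands.
- The arm moves only by the tool carry_out, never from a script. Its argument "targets" is a list of rows, each an object of numbers: "x", "y", "z": the shift along the tool's x, y, z in m; "wx", "wy", "wz": the turn, a rotation vector about the tool's x, y, z in rad; "fingers": the opening, from 0 (shut) to 1 (fully open). In form: [{"x": .., "y": .., "z": .., "wx": .., "wy": .., "wz": .., "fingers": ..}, ...]. A call has exactly 5 rows; each row is the pose to reach, as a shift and turn from the pose commanded when the call began, along the tool's axes at that moment; what a row does not reach only later rows make up. A row lasts 1/8 s, in which the tool goes at most 62.5 mm and 10.7 degrees, less where a joint would pass 70% of its speed; a pose out of reach is approached as far as the arm can. A call with a gripper value outside its range is refused whole. The fingers move at their own pace and stop on an object; "newtons" is the grip in N (left out, the last holds). Time passes only in rows, so rows that repeat a pose let the fingers close, or fill a call up. It gives the time, the measured TCP pose, the force and the opening at its end, in the units of the state.
- r.observe(): the state, without advancing time (a new reading comes with each control period).
- imaging.get_image(name): name is "scene" or "side" or "wrist"; returns a dict with "frame" (384x512x3 uint8, red, green, blue), "range_z" (384x512 float32, mm along the optical axis (not along the pixel's ray), 0 where there is no reading), "intrinsics" (3x3 intrinsics, pixels), "R" (3x3) and "t" (3): a world point X has camera coordinates R X + t; the wrist camera has in their place "tool_from_camera" (4x4, takes a point from camera to tool coordinates, whose origin is the TCP and whose axes are the tool frame's). Camera axes: x right, y down, z forward; pixel columns grow to the right and rows downward; lengths in mm; the calibration is good to about 2 mm. A picture is of the moment at which its call begins: read the wrist's pose just before it.
- order.close_job(): hands the job in, once; it reports no verdict.
The state is a dict: "time_s": time; "q": joint angles; "dq": joint speeds; "joint_efforts": joint torques, N m; "ee_pos": TCP position; "tool_rot": TCP orientation; "contact_force": force on the tool from outside, world axes, zero at the start; "moment": the same for the moment, N m; "grip_width": finger opening in mm.
Only numpy, scipy, OpenCV 4.12 (cv2) and the standard library are available. Lean on these libraries where they do the work, as an engineer would, in place of code of your own. Each camera call takes 0.05 s, during which the arm holds its last target.

## Task

The cordless speaker bar has been pulled out of its charging holder on the desk. Push its round end fully home into the holder's cup, then, with that end staying in the cup, swing the bar in by pushing near its square end until the spring catch has snapped in front of it, so that it stays docked when you let go. Press firmly but do not force the holder, and leave the mug, the bowl and the notebook where they are.

Things in the scene. Friction and masses are not known exactly. Their poses are not given: they have to be found in the camera images.
- speaker: Cordless speaker bar, black with grey grilles, 46 mm wide, 40 mm high, 278 mm long, about 0.55 kg, loose and flat on the desk. One end is a half round of 23 mm radius, the other square. Origin: on the underside, centre of the half round. Its own -y points along the bar to the square end face, 255 mm away; its own +x side faces the rail when docked, its -x side is the one to push.
- free_end (a point): Middle of the bar's square end face, at the underside: 255 mm from the bar's origin along its own -y.
- push_point (a point): Place to push when swinging the bar in: on the bar's -x side face at mid height, 20 mm up, 45 mm from the square end. Pushed level here the bar needs 12 to 18 N in all to click in, and springs out again if let go before that; leaning on it from above makes it stick.
- holder: Grey charging holder with a black catch block at its far end, fixed to the desk, 42 mm high, without floor: the bar slides in on the desk. Origin: on the desk, centre of its round cup (inner radius 24, wall 8 mm), where the bar's origin belongs. A straight rail runs from the cup along the holder's -y, inner face 34 mm to its +x side; -x is the open side. Stop pushing at about 20 N; it must not be loaded above 30 N.
- cup (a point): Centre of the cup at its rim, 42 mm above the holder's origin. The cup is closed at the holder's +y end and 50 degrees round to the open side, so the bar's round end goes in lengthwise, with the bar up to 35 degrees out from the rail; 8 to 10 N tells that it is home. Edges overhang cup and rail 43 to 47 mm above the desk: the bar cannot be put in from above.
- catch (a point): Nominal place on the desk of the middle of the docked bar's square end: 255 mm from the cup's centre along the holder's -y. The catch block is clamped up to 8 mm nearer or farther in the holder's x, which no reading tells, so the last of the swing must be felt. Its housing, 45 mm high, lies 10 to 28 mm further along -y, out to 56 mm on the open side: keep the fingers clear of it.
- latch (a joint): Spring catch, m: 0 = grey bevelled nose out, reaching 6.5 mm over the bar's square end; up to 0.012 when pushed outwards (holder's -y). The bar's end pushes it back by its bevel over the last 50 mm of the swing (2 to 5 N spring) and rides on it; only when the bar is pressed right in to the end stop does the nose snap back to 0 in front of it, and then holds it with 2 mm of play.
- contacts (a joint): Sprung ejector pad with the charging contacts, 212 mm from the cup's centre, m: 0 = standing 6 mm out from the end stop; the docked bar presses it in 3 to 4 mm, and 6 mm when right against the stop, against a spring of 3 N at first, 10 N docked and 13 N at the stop.
- mug: White mug, 82 mm across, 95 mm high; origin under its centre. Leave it.
- bowl: Black round bowl of odds and ends, 190 mm across, 55 mm high; origin under its centre. Leave it.
- notebook: Blue notebook, 108 by 151 by 18 mm, lying flat; origin under its centre. Leave it.

How it is judged:
By the outcome, as a careful person would: the job done as asked, in the order asked, and still so for the second after the job is handed in, with the robot touching nothing.
It also fails if it takes over 72 s, if anything falls off the work surface, if the arm or the gripper's body presses on something with over 40 N, if the wrist force passes 120 N, or if a joint passes its speed limit or range.

## Working session

There is one attempt and no reset: what is moved stays moved. The work goes in short steps, Python scripts to look and compute and a tool call to move; the robot and the scene stay as the last step left them, time stands still between calls to the robot, and variables do not carry over. Pictures are saved under pics/ and viewed, and the job is handed in when it is done.

Besides the shell and the picture viewer there is one more tool, called in YAML: its name, and indented under it one key for each argument. carry_out: Moves the arm, as the interface text tells. Its arguments: {"type":"object","properties":{"targets":{"type":"array"},"newtons":{"type":"number"}},"required":["targets"]}

```bash
ls; mkdir -p pics; python3 - <<'E'
from rig import r, imaging, order
import cv2,numpy as np,pickle
print(r.observe())
for n in ["scene","side"]:
    d=imaging.get_image(n); cv2.imwrite(f"pics/{n}0.png",d["frame"][:,:,::-1]); pickle.dump(d,open(f"{n}0.pkl","wb"))
    print(n,d["intrinsics"],d["R"],d["t"])
E
```

```text
pics
{'time_s': 0.0, 'q': array([ 1.10551983e+00,  2.07428762e-01,  1.54298105e+00, -1.33295333e-05,
        1.39353449e+00, -1.50495590e-01]), 'dq': array([ 1.29307777e-04, -5.75054531e-04,  3.70879776e-05,  1.76462296e-04,
       -6.33770999e-04, -8.03182000e-04]), 'joint_efforts': array([ 1.01313482e-03, -3.83043873e+01, -2.91595209e+01, -1.21922762e-04,
        1.05664018e-02,  8.61265107e-06]), 'ee_pos': array([177.68297384, 546.03769746, 230.10796848]), 'tool_rot': array([-0.57180345,  0.5725759 ,  0.4147132 , -0.4161858 ]), 'contact_force': array([ 0.63714564, -0.08546952,  0.54353139]), 'moment': array([0.03772795, 0.05589758, 0.03701316]), 'grip_width': 85.67684895182367}
scene [[426.66004593   0.         255.18229042]
 [  0.         426.66004593 187.75103107]
 [  0.           0.           1.        ]] [[-0.5761862   0.81727579 -0.0083508 ]
 [ 0.6719911   0.467894   -0.57402366]
 [-0.46522836 -0.33635618 -0.81879613]] [ 345.43354306 -335.88495202 1701.99675968]
side [[376.99472991   0.         259.49511943]
 [  0.         376.99472991 188.82494415]
 [  0.           0.           1.        ]] [[ 0.99767965 -0.06767218 -0.00746951]
 [-0.03899147 -0.47798811 -0.87750045]
 [ 0.05581203  0.87575558 -0.47951765]] [-572.31692803   59.03000852 1243.04117889]
```

View pics/scene0.png

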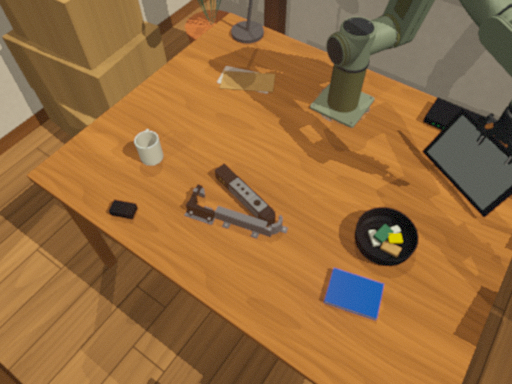

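View pics/side0.png

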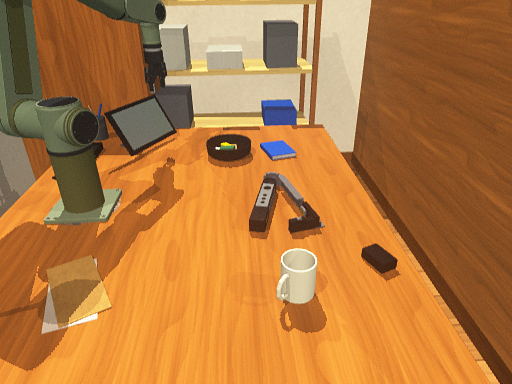

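```bash
cat > h.py <<'E'
import numpy as np,cv2,pickle
def cloud(d):
    K=d["intrinsics"];z=d["range_z"].astype(float);v,u=np.indices(z.shape)
    P=np.stack([(u-K[0,2])/K[0,0]*z,(v-K[1,2])/K[1,1]*z,z],-1)
    X=(P-d["t"])@d["R"]
    X[z<=0]=np.nan
    return X
def px(d,p):
    c=d["R"]@np.array(p,float)+d["t"];K=d["intrinsics"];return K[0,0]*c[0]/c[2]+K[0,2],K[1,1]*c[1]/c[2]+K[1,2]
def ortho(d,x0,x1,y0,y1,z,s=2):
    # x up, y left ; px per mm s
    w=int((y1-y0)*s);h=int((x1-x0)*s)
    v,u=np.indices((h,w)); X=x1-v/s; Y=y1-u/s
    P=np.stack([X,Y,np.full_like(X,z)],-1)@d["R"].T+d["t"]
    K=d["intrinsics"]
    return cv2.remap(d["frame"],(K[0,0]*P[...,0]/P[...,2]+K[0,2]).astype(np.float32),(K[1,1]*P[...,1]/P[...,2]+K[1,2]).astype(np.float32),cv2.INTER_LINEAR)
E
python3 - <<'E'
from h import *
for n in ["scene","side"]:
    d=pickle.load(open(n+"0.pkl","rb"));X=cloud(d)
    for name,uvs in {"scene":dict(sq=(222,170),rnd=(270,212),cup=(275,228),catch=(197,205),mug=(150,155),bowl=(385,235),nb=(353,293)),"side":dict(sq=(260,225),rnd=(270,178),cup=(275,178),catch=(310,220),mug=(300,260))}[n].items():
        print(n,name,X[uvs[1],uvs[0]].round(1))
    m=(X[...,2]>30)&(X[...,2]<60)&(X[...,0]>450)&(X[...,0]<900)&(abs(X[...,1])<400)
    print(m.sum(),np.median(X[(X[...,0]>400)&(X[...,0]<800)&(X[...,2]<12)&(abs(X[...,1])<300)][:,2]))
E
```

```text
scene sq [ 558.8 -167.9   38.5]
scene rnd [605.   62.4  38.4]
scene cup [643.2 107.2  35.4]
scene catch [ 719.4 -145.8   40.9]
scene mug [ 657.  -409.4   49.9]
scene bowl [469.  400.   35.2]
scene nb [nan nan nan]
2406 0.07762443080600219
side sq [ 562.5 -188.8   25.1]
side rnd [616.   75.3  42.2]
side cup [636.9 104.3  26.6]
side catch [ 709.7 -185.3   32.6]
side mug [ 643.9 -399.2   62.6]
1908 2.522938666653037
```

```bash
python3 - <<'E'
from h import *
x0,x1,y0,y1=500,780,-230,150
S=2
acc=[]
for n in ["scene","side"]:
    d=pickle.load(open(n+"0.pkl","rb"))
    o=ortho(d,x0,x1,y0,y1,40,S); 
    for k in range(x0,x1,50): cv2.line(o,(0,int((x1-k)*S)),(o.shape[1],int((x1-k)*S)),(0,255,0),1); cv2.putText(o,str(k),(0,int((x1-k)*S)),0,.4,(255,255,0))
    for k in range(-200,y1,50): cv2.line(o,(int((y1-k)*S),0),(int((y1-k)*S),o.shape[0]),(0,255,0),1); cv2.putText(o,str(k),(int((y1-k)*S),12),0,.4,(255,255,0))
    cv2.imwrite(f"pics/ortho_{n}.png",o[:,:,::-1])
    # height map from cloud
    X=cloud(d); im=np.zeros((int((x1-x0)*S),int((y1-y0)*S),3),np.uint8)
    f=X.reshape(-1,3);c=f[:,2]
    ok=(c>8)&(c<60)&(f[:,0]>x0)&(f[:,0]<x1)&(f[:,1]>y0)&(f[:,1]<y1)
    for p in f[ok]:
        col=cv2.applyColorMap(np.uint8([[min(255,p[2]*5)]]),cv2.COLORMAP_JET)[0,0]
        cv2.circle(im,(int((y1-p[1])*S),int((x1-p[0])*S)),2,col.tolist(),-1)
    for k in range(x0,x1,50): cv2.line(im,(0,int((x1-k)*S)),(im.shape[1],int((x1-k)*S)),(90,90,90),1)
    for k in range(-200,y1,50): cv2.line(im,(int((y1-k)*S),0),(int((y1-k)*S),im.shape[0]),(90,90,90),1)
    cv2.imwrite(f"pics/hm_{n}.png",im)
E
```

```text
(no output)
```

View pics/ortho_scene.png

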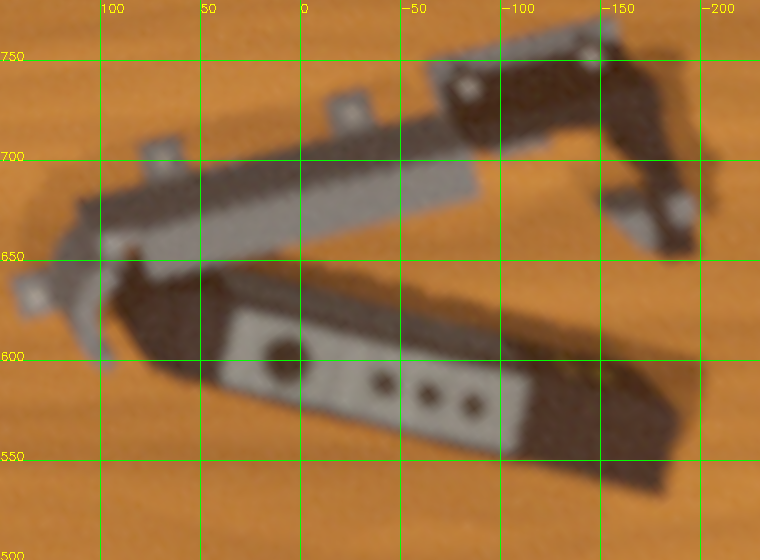

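View pics/ortho_side.png

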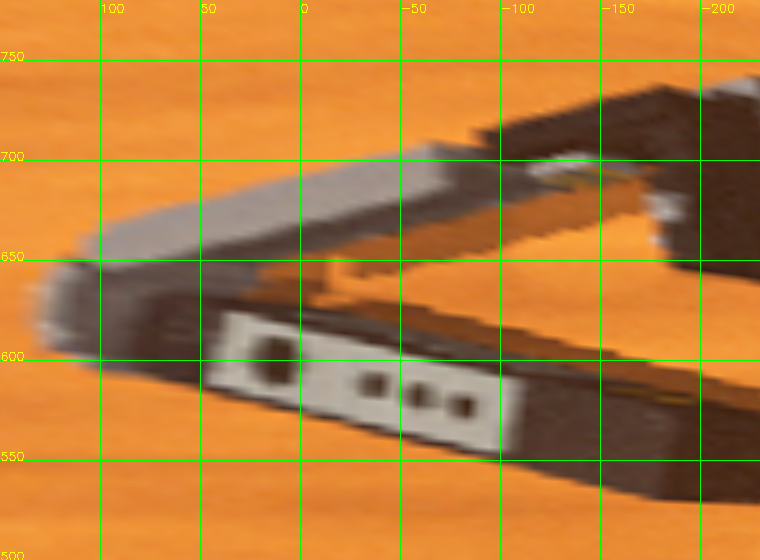

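View pics/hm_scene.png

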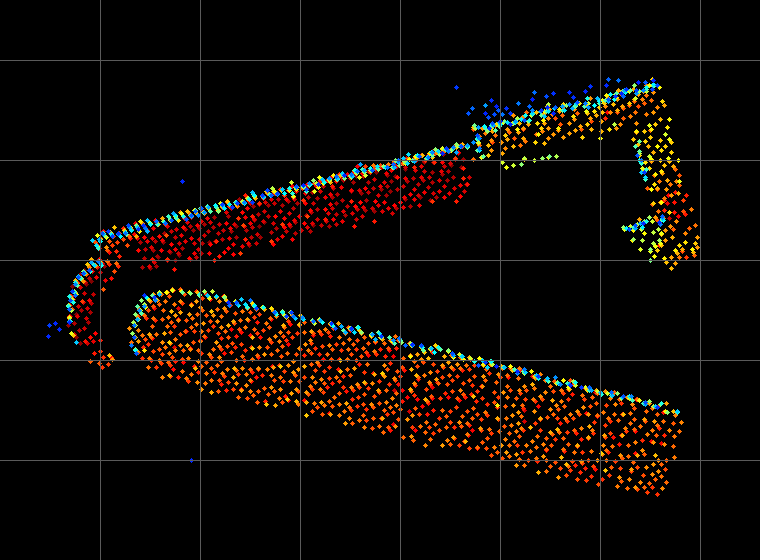

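View pics/hm_side.png

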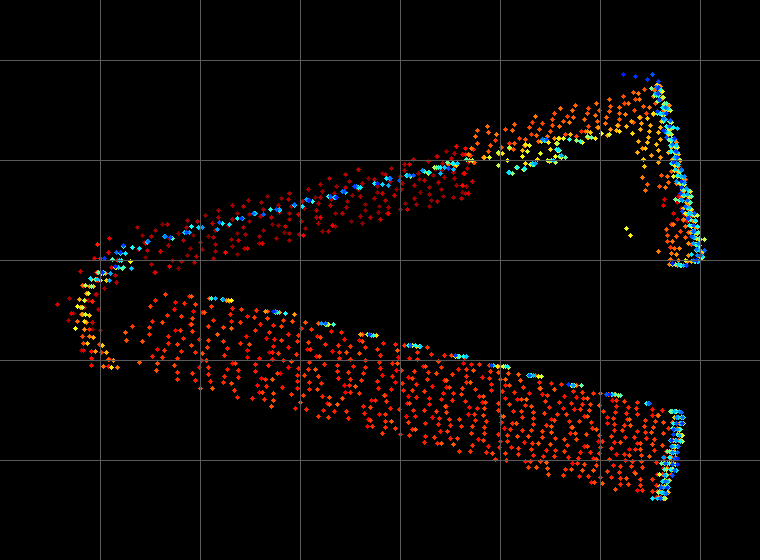

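```bash
cat > fit.py <<'E'
from h import *
from scipy.optimize import least_squares
def sdbar(p,x,y,a):
    # own -y along bar; a = heading of own -y ; local s along, t across
    u=np.array([np.cos(a),np.sin(a)]);n=np.array([-u[1],u[0]])
    q=p-np.array([x,y]);s=q@u;t=abs(q@n)
    d=np.where(s<0,np.hypot(s,t)-23,np.maximum(t-23,s-255))
    return d
def fitbar(X,p0,zlo=33,zhi=46):
    f=X.reshape(-1,3);f=f[(f[:,2]>zlo)&(f[:,2]<zhi)]
    # points near the initial guess
    p=f[:,:2];p=p[sdbar(p,*p0)<9]
    hull=cv2.convexHull(p.astype(np.float32))[:,0].astype(float)
    # densify hull
    L=np.vstack([hull,hull[:1]]);pts=[]
    for a,b in zip(L[:-1],L[1:]):
        k=max(1,int(np.hypot(*(b-a))/3));pts+= [a+(b-a)*i/k for i in range(k)]
    pts=np.array(pts)
    r=least_squares(lambda v:sdbar(pts,v[0],v[1],v[2]),p0,loss='soft_l1',x_scale=[1,1,.01])
    return r.x,np.sqrt(np.mean(r.fun**2)),len(p)
E
python3 - <<'E'
from fit import *
for n in ["scene","side"]:
    d=pickle.load(open(n+"0.pkl","rb"));X=cloud(d)
    p0=(609,62,np.arctan2(-54,-248)) 
    print(n,fitbar(X,p0))
    f=X.reshape(-1,3)
    g=f[(f[:,2]>10)&(f[:,2]<38)]
    # rail line
    m=(g[:,1]<75)&(g[:,1]>-80)&(g[:,0]>645)&(g[:,0]<720)
    q=g[m]; 
    A=np.c_[q[:,1],np.ones(len(q))]; c=np.linalg.lstsq(A,q[:,0],rcond=None)[0]
    for _ in range(5):
        e=A@c-q[:,0];k=abs(e)<3;c=np.linalg.lstsq(A[k],q[k,0],rcond=None)[0]
    print("rail x=%.4f*y+%.1f"%tuple(c),np.degrees(np.arctan(c[0])),k.sum(),e[k].std())
    m=(g[:,1]>90)&(g[:,1]<125)&(g[:,0]>600)&(g[:,0]<655)&(g[:,2]>(15))
    q=g[m]
    r=least_squares(lambda v:np.hypot(q[:,0]-v[0],q[:,1]-v[1])-32,(625,85),loss='soft_l1');print("cup",r.x,abs(r.fun).mean(),len(q))
    # top of rail
    m=(f[:,2]>44)&(f[:,2]<60)&(f[:,1]<70)&(f[:,1]>-75)&(f[:,0]>640)&(f[:,0]<720)
    print("overhang",np.round(f[m].mean(0),1), np.round(cv2.minAreaRect(f[m][:,:2].astype(np.float32)),1) if 0 else cv2.minAreaRect(f[m][:,:2].astype(np.float32)))
E
```

```text
scene (array([614.04609319,  58.10634694,  -2.82200816]), np.float64(7.726704599476094), 208)
rail x=-0.2466*y+686.4 -13.851598862257267 192 1.1320648615122042
cup [622.77047623  82.95038903] 1.1631673930413426 42
overhang [676.   -3.2  47.3] ((675.5729370117188, -2.2173004150390625), (26.900720596313477, 148.93287658691406), 14.94815731048584)
side (array([610.99426035,  58.86096113,  -2.77393712]), np.float64(8.093133276410217), 85)
rail x=-0.2518*y+678.2 -14.135060701023317 75 0.9744327003554893
cup [620.75360767  76.37401415] 1.713626693841202 41
overhang [674.6  -6.3  49.3] ((674.7891845703125, -2.6271514892578125), (26.507448196411133, 150.87222290039062), 13.885706901550293)
```

```bash
python3 - <<'E'
from fit import *
for n in ["scene","side"]:
    d=pickle.load(open(n+"0.pkl","rb"));X=cloud(d)
    p0=(610,60,np.arctan2(-248,-54)) 
    v,e,k=fitbar(X,p0);print(n,v,e,k, "dir",np.cos(v[2]),np.sin(v[2]),"free",v[:2]+255*np.array([np.cos(v[2]),np.sin(v[2])]))
    b=np.degrees(v[2]); 
a=np.radians(14.0);ex=np.array([np.cos(a),np.sin(a)]);ey=np.array([-np.sin(a),np.cos(a)])
c=np.array([622.5,82]);print("catch",c-255*ey, "nom. pushpoint docked", c-210*ey-23*ex)
E
```

```text
scene [612.62920786  60.89088264  -1.80551279] 1.374395993123553 995 dir -0.23256723668375948 -0.9725803208071199 free [ 553.3245625  -187.11709917]
side [611.83664058  59.58237636  -1.80988664] 0.9837208761505943 687 dir -0.23681891703561128 -0.9715538073282819 free [ 551.44781674 -188.16384451]
catch [ 684.19008338 -165.4254102 ] nom. pushpoint docked [ 650.98679637 -127.32630612]
```

```bash
cat > k.py <<'E'
import numpy as np
from scipy.spatial.transform import Rotation as Ro
from rig import r
def st():
    s=r.observe();q=s["tool_rot"];R=Ro.from_quat([q[1],q[2],q[3],q[0]]).as_matrix()
    print("t %.2f pos %s yaw %.2f F %s M %s w %.1f q6 %.2f"%(s["time_s"],s["ee_pos"].round(1),np.degrees(np.arctan2(R[1,0],R[0,0])),s["contact_force"].round(1),s["moment"].round(2),s["grip_width"],s["q"][5]), "ydown",R[:,1].round(3))
    return s,R
def plan(p,R,tgt,yawdeg,nrows):
    """from commanded pose p,R to tgt vertical yaw"""
    y=np.radians(yawdeg);T=np.array([[np.cos(y),0,-np.sin(y)],[np.sin(y),0,np.cos(y)],[0,-1,0]])
    d=R.T@(np.array(tgt)-p)/1000;w=Ro.from_matrix(R.T@T).as_rotvec()
    for i in range(1,nrows+1): print(i,(d*i/nrows).round(4),(w*i/nrows).round(4))
    print("len",np.linalg.norm(d)*1000,"deg",np.degrees(np.linalg.norm(w)))
E
python3 - <<'E'
from k import *
s,R=st()
p=np.array([178.045,546.743,231.282])
ang=np.degrees(np.arctan2(-.235,.972));print(ang)
plan(p,R,(574.5,-95.5,130),ang,15)
E
```

```text
t 0.10 pos [177.7 546.1 230.2] yaw 71.97 F [-0.8  0.9 -0.2] M [ 0.02 -0.02  0.03] w 85.5 q6 -0.15 ydown [-0.001 -0.002 -1.   ]
-13.591560438393882
1 [-0.0325  0.0068 -0.0384] [ 0.0001  0.0996 -0.0001]
2 [-0.065   0.0136 -0.0768] [ 0.0002  0.1991 -0.0003]
3 [-0.0975  0.0204 -0.1152] [ 0.0003  0.2987 -0.0004]
4 [-0.1301  0.0272 -0.1536] [ 0.0004  0.3982 -0.0005]
5 [-0.1626  0.0341 -0.1919] [ 0.0005  0.4978 -0.0007]
6 [-0.1951  0.0409 -0.2303] [ 0.0006  0.5973 -0.0008]
7 [-0.2276  0.0477 -0.2687] [ 6.000e-04  6.969e-01 -9.000e-04]
8 [-0.2601  0.0545 -0.3071] [ 7.000e-04  7.964e-01 -1.100e-03]
9 [-0.2926  0.0613 -0.3455] [ 8.00e-04  8.96e-01 -1.20e-03]
10 [-0.3252  0.0681 -0.3839] [ 9.000e-04  9.955e-01 -1.300e-03]
11 [-0.3577  0.0749 -0.4223] [ 1.0000e-03  1.0951e+00 -1.5000e-03]
12 [-0.3902  0.0817 -0.4607] [ 1.1000e-03  1.1946e+00 -1.6000e-03]
13 [-0.4227  0.0885 -0.4991] [ 1.2000e-03  1.2942e+00 -1.7000e-03]
14 [-0.4552  0.0954 -0.5374] [ 1.3000e-03  1.3937e+00 -1.9000e-03]
15 [-0.4877  0.1022 -0.5758] [ 1.4000e-03  1.4933e+00 -2.0000e-03]
len 761.5186679248254 deg 85.5577422713426
```

carry_out:
  targets:
    - {"x": -0.032, "y": 0, "z": -0.038, "wy": 0.1, "fingers": 1}
    - {"x": -0.064, "y": 0, "z": -0.076, "wy": 0.2, "fingers": 1}
    - {"x": -0.096, "y": 0, "z": -0.114, "wy": 0.3, "fingers": 1}
    - {"x": -0.128, "y": 0, "z": -0.152, "wy": 0.4, "fingers": 1}
    - {"x": -0.16, "y": 0, "z": -0.19, "wy": 0.5, "fingers": 1}

```text
validation failed for argument at $.ta...
```

```bash
python3 - <<'E'
from k import *
s,R=st()
plan(s["ee_pos"],R,(574.5,-95.5,130),-13.6,10)
E
```

```text
t 0.10 pos [177.7 546.1 230.2] yaw 71.97 F [-0.8  0.9 -0.2] M [ 0.02 -0.02  0.03] w 85.5 q6 -0.15 ydown [-0.001 -0.002 -1.   ]
1 [-0.0487  0.0101 -0.0576] [ 1.000e-04  1.493e-01 -2.000e-04]
2 [-0.0974  0.0202 -0.1152] [ 0.0003  0.2987 -0.0004]
3 [-0.1461  0.0303 -0.1728] [ 4.00e-04  4.48e-01 -6.00e-04]
4 [-0.1948  0.0404 -0.2304] [ 0.0006  0.5974 -0.0008]
5 [-0.2435  0.0505 -0.288 ] [ 7.000e-04  7.467e-01 -1.000e-03]
6 [-0.2922  0.0606 -0.3456] [ 8.00e-04  8.96e-01 -1.20e-03]
7 [-0.3409  0.0708 -0.4032] [ 1.0000e-03  1.0454e+00 -1.4000e-03]
8 [-0.3896  0.0809 -0.4608] [ 1.1000e-03  1.1947e+00 -1.6000e-03]
9 [-0.4383  0.091  -0.5184] [ 1.2000e-03  1.3441e+00 -1.8000e-03]
10 [-0.487   0.1011 -0.5759] [ 1.4000e-03  1.4934e+00 -2.0000e-03]
len 760.9936361344324 deg 85.56618182185099
```

Probably all keys are required.

carry_out:
  targets:
    - {"x": -0.032, "y": 0.0, "z": -0.038, "wx": 0, "wy": 0.1, "wz": 0, "fingers": 1}
    - {"x": -0.064, "y": 0.0, "z": -0.076, "wx": 0, "wy": 0.2, "wz": 0, "fingers": 1}
    - {"x": -0.096, "y": 0.0, "z": -0.114, "wx": 0, "wy": 0.3, "wz": 0, "fingers": 1}
    - {"x": -0.128, "y": 0.0, "z": -0.152, "wx": 0, "wy": 0.4, "wz": 0, "fingers": 1}
    - {"x": -0.16, "y": 0.0, "z": -0.19, "wx": 0, "wy": 0.5, "wz": 0, "fingers": 1}
  newtons: 25

```text
time_s: 0.72
ee_pos: [309.5, 334.2, 230.9]
tool_rot: [-0.657, 0.658, 0.26, -0.26]
contact_force: [0.9, -0.3, 0.5]
grip_width: 85.4
```

```bash
python3 - <<'E'
from k import *
s,R=st()
plan(s["ee_pos"],R,(574.5,-95.5,130),-13.6,10)
E
```

```text
t 0.72 pos [309.5 334.2 230.9] yaw 43.15 F [ 0.9 -0.3  0.5] M [ 0.01  0.03 -0.02] w 85.4 q6 -0.12 ydown [-0. -0. -1.]
1 [-0.01    0.0101 -0.0495] [ 0.     0.099 -0.   ]
2 [-0.0201  0.0202 -0.0989] [ 1.000e-04  1.981e-01 -1.000e-04]
3 [-0.0301  0.0303 -0.1484] [ 1.000e-04  2.971e-01 -1.000e-04]
4 [-0.0402  0.0404 -0.1979] [ 1.000e-04  3.962e-01 -2.000e-04]
5 [-0.0502  0.0505 -0.2474] [ 2.000e-04  4.952e-01 -2.000e-04]
6 [-0.0603  0.0606 -0.2968] [ 2.000e-04  5.942e-01 -3.000e-04]
7 [-0.0703  0.0707 -0.3463] [ 2.000e-04  6.933e-01 -3.000e-04]
8 [-0.0804  0.0808 -0.3958] [ 2.000e-04  7.923e-01 -4.000e-04]
9 [-0.0904  0.0909 -0.4453] [ 3.000e-04  8.914e-01 -4.000e-04]
10 [-0.1004  0.101  -0.4947] [ 3.000e-04  9.904e-01 -4.000e-04]
len 514.8226095814558 deg 56.74577645182354
```

carry_out:
  targets:
    - {"x": -0.01, "y": 0.01, "z": -0.05, "wx": 0, "wy": 0.1, "wz": 0, "fingers": 1}
    - {"x": -0.02, "y": 0.02, "z": -0.1, "wx": 0, "wy": 0.2, "wz": 0, "fingers": 1}
    - {"x": -0.03, "y": 0.03, "z": -0.15, "wx": 0, "wy": 0.3, "wz": 0, "fingers": 1}
    - {"x": -0.04, "y": 0.04, "z": -0.2, "wx": 0, "wy": 0.4, "wz": 0, "fingers": 1}
    - {"x": -0.05, "y": 0.05, "z": -0.25, "wx": 0, "wy": 0.5, "wz": 0, "fingers": 1}

```text
time_s: 1.35
ee_pos: [444.6, 118.0, 180.7]
tool_rot: [0.702, -0.701, -0.089, 0.089]
contact_force: [-0.0, 0.2, -0.1]
grip_width: 85.2
```

```bash
python3 - <<'E'
from k import *
s,R=st()
plan(s["ee_pos"],R,(574.5,-95.5,130),-13.6,5)
E
```

```text
t 1.35 pos [444.6 118.  180.7] yaw 14.47 F [-0.   0.2 -0.1] M [-0.03 -0.01 -0.02] w 85.2 q6 -0.18 ydown [-0.  0. -1.]
1 [ 0.0145  0.0101 -0.0478] [-0.      0.098  -0.0001]
2 [ 0.029   0.0202 -0.0957] [-1.00e-04  1.96e-01 -1.00e-04]
3 [ 0.0434  0.0304 -0.1435] [-1.000e-04  2.939e-01 -2.000e-04]
4 [ 0.0579  0.0405 -0.1914] [-1.000e-04  3.919e-01 -2.000e-04]
5 [ 0.0724  0.0506 -0.2392] [-2.000e-04  4.899e-01 -3.000e-04]
len 255.01749650347523 deg 28.068948399916724
```

carry_out:
  targets:
    - {"x": 0.0145, "y": 0.01, "z": -0.048, "wx": 0, "wy": 0.098, "wz": 0, "fingers": 1}
    - {"x": 0.029, "y": 0.02, "z": -0.096, "wx": 0, "wy": 0.196, "wz": 0, "fingers": 1}
    - {"x": 0.0435, "y": 0.03, "z": -0.1435, "wx": 0, "wy": 0.294, "wz": 0, "fingers": 1}
    - {"x": 0.058, "y": 0.04, "z": -0.191, "wx": 0, "wy": 0.392, "wz": 0, "fingers": 1}
    - {"x": 0.0725, "y": 0.05, "z": -0.239, "wx": 0, "wy": 0.49, "wz": 0, "fingers": 1}

```text
time_s: 1.98
ee_pos: [575.3, -94.7, 130.4]
tool_rot: [0.702, -0.702, 0.084, -0.083]
contact_force: [0.5, 0.9, -1.1]
grip_width: 85.3
```

```bash
python3 - <<'E'
from k import *
from rig import imaging
import cv2
s,R=st()
plan(s["ee_pos"],R,(574.5,-95.5,12),-13.6,5)
d=imaging.get_image("wrist"); cv2.imwrite("pics/wrist1.png",d["frame"][:,:,::-1])
import h,fit
T=d["tool_from_camera"]
Rw=R@T[:3,:3];tw=R@T[:3,3]+s["ee_pos"]
d["R"]=Rw.T;d["t"]=-Rw.T@tw
X=h.cloud(d);v,e,k=fit.fitbar(X,(612,60,-1.808),34,46);print(v,e,k)
E
```

```text
t 1.98 pos [575.3 -94.7 130.4] yaw -13.61 F [ 0.5  0.9 -1.1] M [ 0.06 -0.   -0.03] w 85.3 q6 -0.07 ydown [-0.001  0.    -1.   ]
1 [-0.0001  0.0237 -0.0002] [-0.0001 -0.     -0.0002]
2 [-0.0002  0.0474 -0.0004] [-0.0001 -0.0001 -0.0004]
3 [-0.0003  0.071  -0.0006] [-0.0002 -0.0001 -0.0005]
4 [-0.0003  0.0947 -0.0008] [-0.0002 -0.0001 -0.0007]
5 [-0.0004  0.1184 -0.001 ] [-0.0003 -0.0001 -0.0009]
len 118.3994435309919 deg 0.05493348776007093
[614.36667285  60.27875873  -1.81088996] 3.79093376473277 18890
```

View pics/wrist1.png

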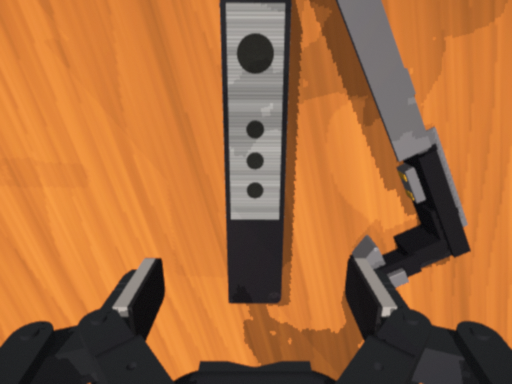

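carry_out:
  targets:
    - {"x": 0, "y": 0.025, "z": 0, "wx": 0, "wy": 0, "wz": 0, "fingers": 1}
    - {"x": 0, "y": 0.055, "z": 0, "wx": 0, "wy": 0, "wz": 0, "fingers": 1}
    - {"x": 0, "y": 0.085, "z": 0, "wx": 0, "wy": 0, "wz": 0, "fingers": 1}
    - {"x": 0, "y": 0.108, "z": 0, "wx": 0, "wy": 0, "wz": 0, "fingers": 1}
    - {"x": 0, "y": 0.118, "z": 0, "wx": 0, "wy": 0, "wz": 0, "fingers": 1}

```text
time_s: 2.65
ee_pos: [573.2, -92.6, 11.2]
tool_rot: [0.703, -0.702, 0.084, -0.081]
contact_force: [-0.2, 0.4, 0.1]
grip_width: 85.0
```

carry_out:
  targets:
    - {"x": 0, "y": 0, "z": 0, "wx": 0, "wy": 0, "wz": 0, "fingers": 0.7}
    - {"x": 0, "y": 0, "z": 0, "wx": 0, "wy": 0, "wz": 0, "fingers": 0.5}
    - {"x": 0, "y": 0, "z": 0, "wx": 0, "wy": 0, "wz": 0, "fingers": 0.4}
    - {"x": 0, "y": 0, "z": 0, "wx": 0, "wy": 0, "wz": 0, "fingers": 0.3}
    - {"x": 0, "y": 0, "z": 0, "wx": 0, "wy": 0, "wz": 0, "fingers": 0.3}
  newtons: 25

```text
time_s: 3.28
ee_pos: [575.9, -93.5, 14.6]
tool_rot: [-0.702, 0.702, -0.082, 0.083]
contact_force: [-0.7, 0.2, 5.7]
grip_width: 46.0
```

```bash
python3 - <<'E'
from k import *
st()
E
```

```text
t 3.27 pos [575.9 -93.5  14.6] yaw -13.41 F [-0.7  0.2  5.7] M [ 0.03  0.22 -0.04] w 46.0 q6 -0.08 ydown [ 0.002 -0.001 -1.   ]
```

carry_out:
  targets:
    - {"x": 0.001, "y": -0.002, "z": 0.002, "wx": 0, "wy": 0, "wz": 0, "fingers": 0.3}
    - {"x": 0.002, "y": -0.002, "z": 0.005, "wx": 0, "wy": 0, "wz": 0, "fingers": 0.3}
    - {"x": 0.003, "y": -0.002, "z": 0.008, "wx": 0, "wy": 0, "wz": 0, "fingers": 0.3}
    - {"x": 0.004, "y": -0.002, "z": 0.01, "wx": 0, "wy": 0, "wz": 0, "fingers": 0.3}
    - {"x": 0.005, "y": -0.002, "z": 0.012, "wx": 0, "wy": 0, "wz": 0, "fingers": 0.3}

```text
time_s: 3.9
ee_pos: [582.2, -82.3, 14.8]
tool_rot: [0.702, -0.702, 0.083, -0.082]
contact_force: [-0.8, -0.8, -4.1]
grip_width: 46.0
```

```bash
python3 - <<'E'
from k import *
from rig import imaging
import h,fit,cv2
s,R=st();print("tool F",(R.T@s["contact_force"]).round(1))
d=imaging.get_image("scene");X=h.cloud(d);print(fit.fitbar(X,(617,72,-1.808)))
o=h.ortho(d,540,720,-80,140,42,3);cv2.imwrite("pics/o2.png",o[:,:,::-1])
E
```

```text
t 3.90 pos [582.2 -82.3  14.8] yaw -13.39 F [-0.8 -0.8 -4.1] M [-0.16  0.08  0.05] w 46.0 q6 -0.05 ydown [-0.001  0.    -1.   ]
tool F [-0.6  4.1 -0.9]
(array([617.19365426,  76.35280821,  -1.78722203]), np.float64(5.37127906183287), 825)
```

View pics/o2.png

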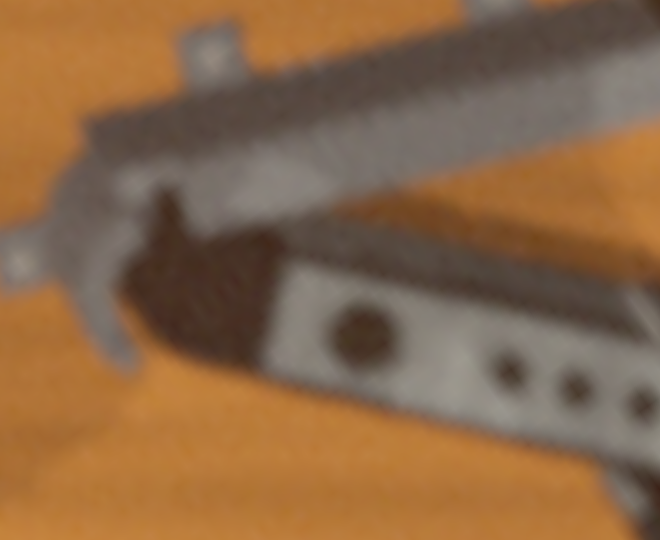

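carry_out:
  targets:
    - {"x": 0, "y": 0.001, "z": 0.002, "wx": 0, "wy": 0, "wz": 0, "fingers": 0.3}
    - {"x": 0, "y": 0.001, "z": 0.004, "wx": 0, "wy": 0, "wz": 0, "fingers": 0.3}
    - {"x": 0, "y": 0.001, "z": 0.006, "wx": 0, "wy": 0, "wz": 0, "fingers": 0.3}
    - {"x": 0, "y": 0.001, "z": 0.007, "wx": 0, "wy": 0, "wz": 0, "fingers": 0.3}
    - {"x": 0, "y": 0.001, "z": 0.008, "wx": 0, "wy": 0, "wz": 0, "fingers": 0.3}

```text
time_s: 4.58
ee_pos: [584.9, -75.2, 14.7]
tool_rot: [-0.702, 0.702, -0.082, 0.083]
contact_force: [-0.4, -2.4, 0.2]
grip_width: 45.4
```

```bash
python3 - <<'E'
from k import *
s,R=st();print("tool F",(R.T@s["contact_force"]).round(1))
E
```

```text
t 4.58 pos [584.9 -75.2  14.7] yaw -13.41 F [-0.4 -2.4  0.2] M [-0.46 -0.03 -0.07] w 45.4 q6 -0.04 ydown [ 0.001 -0.001 -1.   ]
tool F [ 0.1 -0.2 -2.4]
```

carry_out:
  targets:
    - {"x": 0, "y": 0, "z": 0.001, "wx": 0, "wy": 0, "wz": 0, "fingers": 0.3}
    - {"x": 0, "y": 0, "z": 0.002, "wx": 0, "wy": 0, "wz": 0, "fingers": 0.3}
    - {"x": 0, "y": 0, "z": 0.003, "wx": 0, "wy": 0, "wz": 0, "fingers": 0.3}
    - {"x": 0, "y": 0, "z": 0.003, "wx": 0, "wy": 0, "wz": 0, "fingers": 0.3}
    - {"x": 0, "y": 0, "z": 0.003, "wx": 0, "wy": 0, "wz": 0, "fingers": 0.3}

```text
time_s: 5.2
ee_pos: [585.5, -72.2, 14.6]
tool_rot: [-0.702, 0.702, -0.082, 0.083]
contact_force: [-0.6, -3.6, 3.1]
grip_width: 45.0
```

```bash
python3 - <<'E'
from k import *
s,R=st();print("tool F",(R.T@s["contact_force"]).round(1))
E
```

```text
t 5.20 pos [585.5 -72.2  14.6] yaw -13.41 F [-0.6 -3.6  3.1] M [-0.58 -0.03 -0.07] w 45.0 q6 -0.04 ydown [ 0.001 -0.    -1.   ]
tool F [ 0.2 -3.1 -3.6]
```

carry_out:
  targets:
    - {"x": 0, "y": -0.0005, "z": 0.001, "wx": 0, "wy": 0, "wz": 0, "fingers": 0.3}
    - {"x": 0, "y": -0.0005, "z": 0.0015, "wx": 0, "wy": 0, "wz": 0, "fingers": 0.3}
    - {"x": 0, "y": -0.0005, "z": 0.002, "wx": 0, "wy": 0, "wz": 0, "fingers": 0.3}
    - {"x": 0, "y": -0.0005, "z": 0.002, "wx": 0, "wy": 0, "wz": 0, "fingers": 0.3}
    - {"x": 0, "y": -0.0005, "z": 0.002, "wx": 0, "wy": 0, "wz": 0, "fingers": 0.3}

```text
time_s: 5.82
ee_pos: [585.5, -70.4, 14.7]
tool_rot: [-0.702, 0.702, -0.083, 0.083]
contact_force: [0.2, -5.3, 0.6]
grip_width: 45.7
```

```bash
python3 - <<'E'
from k import *
from rig import imaging
import h,fit,cv2
s,R=st();print("tool F",(R.T@s["contact_force"]).round(1))
d=imaging.get_image("scene")
o=h.ortho(d,540,720,-80,140,42,3);cv2.imwrite("pics/o3.png",o[:,:,::-1])
E
```

```text
t 5.83 pos [585.5 -70.4  14.7] yaw -13.42 F [ 0.2 -5.3  0.6] M [-0.82 -0.1  -0.19] w 45.7 q6 -0.03 ydown [-0. -0. -1.]
tool F [ 1.4 -0.6 -5.2]
```

View pics/o3.png

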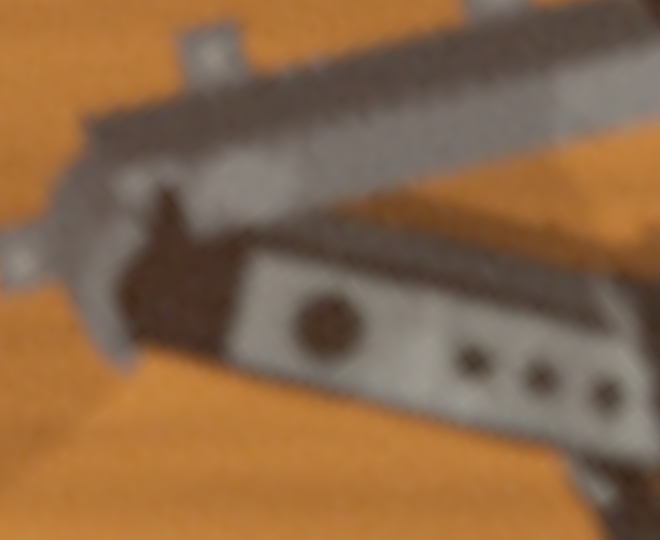

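carry_out:
  targets:
    - {"x": 0, "y": 0, "z": 0.001, "wx": 0, "wy": 0, "wz": 0, "fingers": 0.3}
    - {"x": 0, "y": 0, "z": 0.0015, "wx": 0, "wy": 0, "wz": 0, "fingers": 0.3}
    - {"x": 0, "y": 0, "z": 0.002, "wx": 0, "wy": 0, "wz": 0, "fingers": 0.3}
    - {"x": 0, "y": 0, "z": 0.002, "wx": 0, "wy": 0, "wz": 0, "fingers": 0.3}
    - {"x": 0, "y": 0, "z": 0.002, "wx": 0, "wy": 0, "wz": 0, "fingers": 0.3}

```text
time_s: 6.5
ee_pos: [585.8, -70.2, 14.7]
tool_rot: [-0.701, 0.703, -0.083, 0.082]
contact_force: [-1.9, -10.7, -0.5]
grip_width: 45.4
```

```bash
python3 - <<'E'
from k import *
s,R=st();print("tool F",(R.T@s["contact_force"]).round(1))
E
```

```text
t 6.50 pos [585.8 -70.2  14.7] yaw -13.41 F [ -1.9 -10.7  -0.5] M [-1.46  0.03 -0.22] w 45.4 q6 -0.03 ydown [-0.001 -0.003 -1.   ]
tool F [  0.7   0.5 -10.8]
```

carry_out:
  targets:
    - {"x": 0, "y": 0, "z": 0, "wx": 0, "wy": 0, "wz": 0, "fingers": 0.7}
    - {"x": 0, "y": 0, "z": 0, "wx": 0, "wy": 0, "wz": 0, "fingers": 0.75}
    - {"x": 0, "y": -0.01, "z": -0.002, "wx": 0, "wy": 0, "wz": 0, "fingers": 0.8}
    - {"x": 0, "y": -0.035, "z": -0.002, "wx": 0, "wy": 0, "wz": 0, "fingers": 0.8}
    - {"x": 0, "y": -0.06, "z": -0.002, "wx": 0, "wy": 0, "wz": 0, "fingers": 0.8}

```text
time_s: 7.12
ee_pos: [585.5, -69.6, 75.8]
tool_rot: [0.702, -0.702, 0.082, -0.082]
contact_force: [-0.3, 0.6, 0.6]
grip_width: 68.1
```

carry_out:
  targets:
    - {"x": -0.01, "y": -0.015, "z": -0.01, "wx": 0, "wy": 0, "wz": 0, "fingers": 0.4}
    - {"x": -0.025, "y": -0.02, "z": -0.025, "wx": 0, "wy": 0, "wz": 0, "fingers": 0.1}
    - {"x": -0.04, "y": -0.02, "z": -0.04, "wx": 0, "wy": 0, "wz": 0, "fingers": 0}
    - {"x": -0.052, "y": -0.02, "z": -0.05, "wx": 0, "wy": 0, "wz": 0, "fingers": 0}
    - {"x": -0.06, "y": -0.02, "z": -0.051, "wx": 0, "wy": 0, "wz": 0, "fingers": 0}

```text
time_s: 7.75
ee_pos: [514.9, -105.9, 95.0]
tool_rot: [0.702, -0.702, 0.083, -0.083]
contact_force: [0.1, -0.2, -0.1]
grip_width: -0.0
```

```bash
cat > look.py <<'E'
from k import *
from rig import imaging
import h,fit,cv2,sys
def look(name,guess=None):
    s,R=st();d=imaging.get_image("wrist"); cv2.imwrite(f"pics/w{name}.png",d["frame"][:,:,::-1])
    for n in ["scene","side"]:
        e=imaging.get_image(n);X=h.cloud(e)
        o=h.ortho(e,500,780,-230,150,40,2);cv2.imwrite(f"pics/{n}{name}.png",o[:,:,::-1])
        if guess is not None:
            v,rm,k=fit.fitbar(X,guess);print(n,v.round(3),rm.round(2),k,"out",round(14+90+np.degrees(v[2])*-1-0,1)-0)
    return s,R
E
python3 - <<'E'
from look import *
look("4",(622,82,-1.808))
E
```

```text
t 7.75 pos [ 514.9 -105.9   95. ] yaw -13.45 F [ 0.1 -0.2 -0.1] M [ 0.08 -0.04  0.  ] w -0.0 q6 -0.13 ydown [ 0.  0. -1.]
scene [624.424  87.22   -1.816] 3.65 1016 out 208.0
side [621.724  86.701  -1.805] 2.42 669 out 207.4
```

View pics/scene4.png

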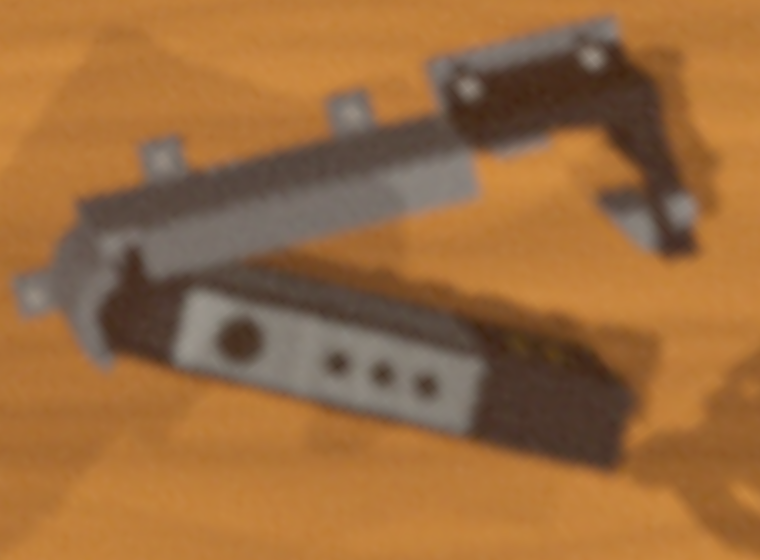

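View pics/w4.png

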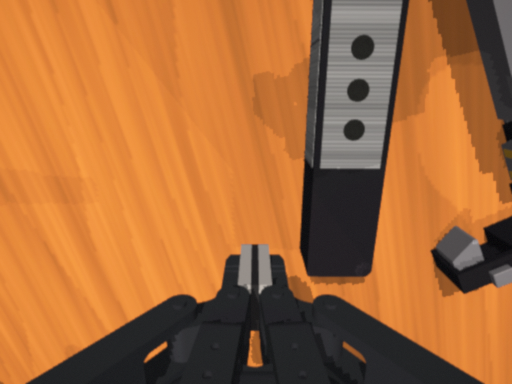

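```bash
python3 - <<'E'
from look import *
d=imaging.get_image("wrist");T=d["tool_from_camera"]
K=d["intrinsics"];z=d["range_z"].astype(float);v,u=np.indices(z.shape)
P=np.stack([(u-K[0,2])/K[0,0]*z,(v-K[1,2])/K[1,1]*z,z],-1)[z>0]@T[:3,:3].T+T[:3,3]
print(T.round(2))
for y in range(-90,5,6):
    m=(P[:,1]>=y)&(P[:,1]<y+6)&(abs(P[:,0])<75)&(abs(P[:,2])<60)
    q=P[m]
    if len(q): print(y,len(q),"x",q[:,0].min().round(1),q[:,0].max().round(1),"z",q[:,2].min().round(1),q[:,2].max().round(1))
E
```

```text
[[   1.     -0.      0.      0.89]
 [  -0.     -0.32    0.95 -141.71]
 [   0.     -0.95   -0.32   83.07]
 [   0.      0.      0.      1.  ]]
-90 445 x -16.7 18.8 z 16.1 18.9
-84 3759 x -57.5 59.1 z 9.1 18.9
-78 5366 x -56.1 57.2 z 2.2 18.8
-72 4532 x -50.2 53.6 z -2.3 18.7
-66 3077 x -46.2 47.9 z -9.6 17.9
-60 5084 x -40.9 42.5 z -10.8 13.9
-54 2800 x -37.0 38.3 z -12.3 15.0
-48 1721 x -31.3 33.3 z -12.2 14.6
-42 701 x -19.7 21.8 z -10.7 13.8
-36 419 x -12.5 14.6 z -11.3 12.4
-30 496 x -12.6 14.7 z 6.4 12.2
-24 448 x -12.5 14.6 z 6.1 12.3
-18 397 x -12.4 14.6 z 5.9 12.1
-12 324 x -12.3 14.4 z 6.4 12.1
-6 105 x -9.8 12.4 z 6.4 11.8
```

carry_out:
  targets:
    - {"x": 0, "y": 0.03, "z": 0, "wx": 0, "wy": 0, "wz": 0, "fingers": 0}
    - {"x": 0, "y": 0.065, "z": 0, "wx": 0, "wy": 0, "wz": 0, "fingers": 0}
    - {"x": 0.004, "y": 0.08, "z": 0, "wx": 0, "wy": 0, "wz": 0, "fingers": 0}
    - {"x": 0.01, "y": 0.087, "z": 0, "wx": 0, "wy": 0, "wz": 0, "fingers": 0}
    - {"x": 0.015, "y": 0.087, "z": -0.001, "wx": 0, "wy": 0, "wz": 0, "fingers": 0}

```text
time_s: 8.57
ee_pos: [531.0, -110.6, 8.2]
tool_rot: [-0.702, 0.702, -0.082, 0.083]
contact_force: [-0.1, 0.3, 0.0]
grip_width: 0.2
```

```bash
cat > arc.py <<'E'
from k import *
C=np.array([622.5,83.0])
def arc(angs,off=36.5,s=210,z=8,ref=None):
    """angs: yaw deg psi of the bar/tool; prints rows from the current pose"""
    st0,R=st(); p=st0["ee_pos"] if ref is None else np.array(ref)
    print("toolF",(R.T@st0["contact_force"]).round(1))
    for a in angs:
        y=np.radians(a);n=np.array([np.cos(y),np.sin(y)]);u=np.array([np.sin(y),-np.cos(y)])
        xy=C+s*u-off*n
        T=np.array([[np.cos(y),0,-np.sin(y)],[np.sin(y),0,np.cos(y)],[0,-1,0]])
        d=R.T@(np.array([*xy,z])-p)/1000;w=Ro.from_matrix(R.T@T).as_rotvec()
        print(a,xy.round(1),d.round(4),"w",w.round(3))
    # where the tool is in bar terms
    y=np.arctan2(R[1,0],R[0,0]);n=np.array([np.cos(y),np.sin(y)]);u=np.array([np.sin(y),-np.cos(y)])
    q=p[:2]-C;print("s %.1f off %.1f"%(q@u,-q@n))
E
python3 - <<'E'
from arc import *
arc([-13.5,-11,-8,-5,-2,0])
E
```

```text
t 8.57 pos [ 531.  -110.6    8.2] yaw -13.39 F [-0.1  0.3  0. ] M [ 0.01  0.02 -0.  ] w 0.2 q6 -0.13 ydown [ 0.001 -0.    -1.   ]
toolF [-0.2 -0.   0.3]
-13.5 [ 538.  -112.7] [ 0.0073  0.0002 -0.0005] w [0.    0.002 0.001]
-11 [ 546.6 -116.2] [ 0.0165  0.0002 -0.0019] w [ 0.    -0.042  0.001]
-8 [ 557.1 -119.9] [ 0.0276  0.0002 -0.003 ] w [ 0.    -0.094  0.001]
-5 [ 567.8 -123. ] [ 0.0387  0.0002 -0.0036] w [ 0.    -0.146  0.001]
-2 [ 578.7 -125.6] [ 0.0499  0.0002 -0.0036] w [ 0.    -0.199  0.001]
0 [ 586. -127.] [ 0.0573  0.0002 -0.0033] w [ 0.    -0.234  0.001]
s 209.5 off 44.2
```

carry_out:
  targets:
    - {"x": 0.005, "y": 0, "z": 0, "wx": 0, "wy": 0, "wz": 0, "fingers": 0}
    - {"x": 0.009, "y": 0, "z": 0, "wx": 0, "wy": -0.01, "wz": 0, "fingers": 0}
    - {"x": 0.013, "y": 0, "z": 0, "wx": 0, "wy": -0.025, "wz": 0, "fingers": 0}
    - {"x": 0.017, "y": 0, "z": -0.0005, "wx": 0, "wy": -0.042, "wz": 0, "fingers": 0}
    - {"x": 0.022, "y": 0, "z": -0.001, "wx": 0, "wy": -0.068, "wz": 0, "fingers": 0}

```text
time_s: 9.2
ee_pos: [550.9, -116.5, 7.7]
tool_rot: [-0.705, 0.705, -0.058, 0.058]
contact_force: [-1.5, -0.7, 0.5]
grip_width: -0.1
```

```bash
python3 - <<'E'
from arc import *
arc([-8,-5,-2,0])
from look import *
look("5",(622,84,-1.72))
E
```

```text
t 9.20 pos [ 550.9 -116.5    7.7] yaw -9.42 F [-1.5 -0.7  0.5] M [-0.07  0.35 -0.03] w -0.1 q6 -0.20 ydown [-0.001 -0.    -1.   ]
toolF [-1.4 -0.5 -0.9]
-8 [ 557.1 -119.9] [ 0.0067 -0.0003 -0.0023] w [ 0.    -0.025 -0.001]
-5 [ 567.8 -123. ] [ 0.0178 -0.0003 -0.0037] w [ 0.    -0.077 -0.001]
-2 [ 578.7 -125.6] [ 0.029  -0.0003 -0.0044] w [ 0.    -0.129 -0.001]
0 [ 586. -127.] [ 0.0364 -0.0003 -0.0046] w [ 0.    -0.164 -0.001]
s 208.5 off 38.0
t 9.20 pos [ 550.9 -116.5    7.7] yaw -9.42 F [-1.5 -0.7  0.5] M [-0.07  0.35 -0.03] w -0.1 q6 -0.20 ydown [-0.001 -0.    -1.   ]
scene [624.39   92.852  -1.733] 5.2 980 out 203.3
side [626.176  83.614  -1.758] 1.59 455 out 204.8
```

View pics/scene5.png

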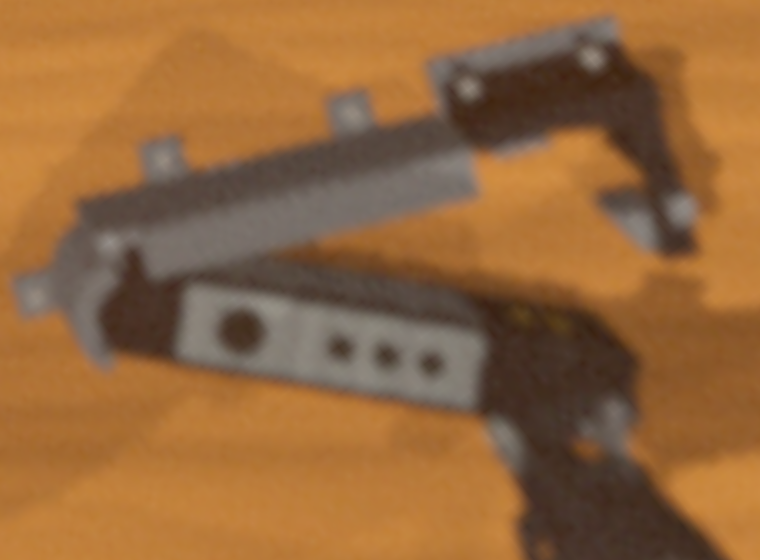

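carry_out:
  targets:
    - {"x": 0.006, "y": 0, "z": -0.0004, "wx": 0, "wy": -0.025, "wz": 0, "fingers": 0}
    - {"x": 0.012, "y": 0, "z": -0.0008, "wx": 0, "wy": -0.053, "wz": 0, "fingers": 0}
    - {"x": 0.018, "y": 0, "z": -0.0012, "wx": 0, "wy": -0.081, "wz": 0, "fingers": 0}
    - {"x": 0.024, "y": 0, "z": -0.0016, "wx": 0, "wy": -0.109, "wz": 0, "fingers": 0}
    - {"x": 0.03, "y": 0, "z": -0.002, "wx": 0, "wy": -0.137, "wz": 0, "fingers": 0}

```text
time_s: 9.98
ee_pos: [580.6, -123.3, 7.7]
tool_rot: [0.707, -0.707, 0.01, -0.01]
contact_force: [-0.6, -0.9, 0.1]
grip_width: 0.1
```

```bash
python3 - <<'E'
from arc import *
arc([0,2,4,6,8,10,12,14])
from look import *
look("6",(622,84,-1.6))
E
```

```text
t 9.97 pos [ 580.6 -123.3    7.7] yaw -1.56 F [-0.6 -0.9  0.1] M [-0.08  0.2  -0.  ] w 0.1 q6 -0.33 ydown [-0.  0. -1.]
toolF [-0.6 -0.1 -0.9]
0 [ 586. -127.] [ 0.0055 -0.0003 -0.0035] w [-0.    -0.027 -0.   ]
2 [ 593.4 -128.1] [ 0.0128 -0.0003 -0.0045] w [-0.    -0.062 -0.   ]
4 [ 600.7 -129. ] [ 0.0202 -0.0003 -0.0051] w [-0.    -0.097 -0.   ]
6 [ 608.2 -129.7] [ 0.0277 -0.0003 -0.0056] w [-0.    -0.132 -0.   ]
8 [ 615.6 -130. ] [ 0.0351 -0.0003 -0.0057] w [-0.    -0.167 -0.   ]
10 [ 623.  -130.1] [ 0.0426 -0.0003 -0.0056] w [-0.    -0.202 -0.   ]
12 [ 630.5 -130. ] [ 0.05   -0.0003 -0.0053] w [-0.    -0.237 -0.   ]
14 [ 637.9 -129.6] [ 0.0574 -0.0003 -0.0047] w [-0.    -0.271 -0.   ]
s 207.4 off 36.2
t 9.97 pos [ 580.6 -123.3    7.7] yaw -1.56 F [-0.6 -0.9  0.1] M [-0.08  0.2  -0.  ] w 0.1 q6 -0.33 ydown [-0.  0. -1.]
scene [622.953  90.694  -1.592] 5.83 1004 out 195.2
side [625.904  81.907  -1.612] 8.2 276 out 196.4
```

View pics/scene6.png

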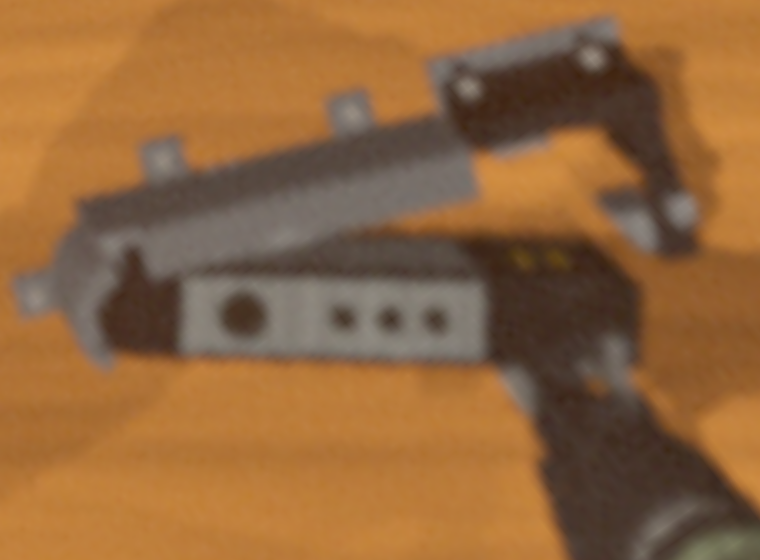

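carry_out:
  targets:
    - {"x": 0.004, "y": 0, "z": -0.0005, "wx": 0, "wy": -0.02, "wz": 0, "fingers": 0}
    - {"x": 0.008, "y": 0, "z": -0.001, "wx": 0, "wy": -0.038, "wz": 0, "fingers": 0}
    - {"x": 0.012, "y": 0, "z": -0.001, "wx": 0, "wy": -0.057, "wz": 0, "fingers": 0}
    - {"x": 0.016, "y": 0, "z": -0.0015, "wx": 0, "wy": -0.076, "wz": 0, "fingers": 0}
    - {"x": 0.02, "y": 0, "z": -0.0015, "wx": 0, "wy": -0.095, "wz": 0, "fingers": 0}

```text
time_s: 10.75
ee_pos: [599.4, -125.7, 7.7]
tool_rot: [-0.707, 0.707, 0.023, -0.025]
contact_force: [-8.4, -2.0, 4.6]
grip_width: -0.2
```

```bash
python3 - <<'E'
from arc import *
arc([6,8,10,12,14])
E
```

```text
t 10.75 pos [ 599.4 -125.7    7.7] yaw 3.87 F [-8.4 -2.   4.6] M [-0.37  1.06 -0.1 ] w -0.2 q6 -0.41 ydown [-0.003 -0.    -1.   ]
toolF [-8.5 -4.6 -1.4]
6 [ 608.2 -129.7] [ 0.0085 -0.0004 -0.0046] w [ 0.    -0.037 -0.003]
8 [ 615.6 -130. ] [ 0.0159 -0.0004 -0.0055] w [ 0.    -0.072 -0.003]
10 [ 623.  -130.1] [ 0.0233 -0.0004 -0.0061] w [-0.    -0.107 -0.003]
12 [ 630.5 -130. ] [ 0.0307 -0.0004 -0.0064] w [-0.    -0.142 -0.003]
14 [ 637.9 -129.6] [ 0.0382 -0.0004 -0.0065] w [-0.    -0.177 -0.003]
s 206.6 off 37.2
```

carry_out:
  targets:
    - {"x": 0.0015, "y": -0.0005, "z": 0, "wx": 0, "wy": -0.007, "wz": 0, "fingers": 0}
    - {"x": 0.003, "y": -0.001, "z": 0, "wx": 0, "wy": -0.014, "wz": 0, "fingers": 0}
    - {"x": 0.0045, "y": -0.001, "z": -0.0005, "wx": 0, "wy": -0.021, "wz": 0, "fingers": 0}
    - {"x": 0.006, "y": -0.001, "z": -0.0005, "wx": 0, "wy": -0.028, "wz": 0, "fingers": 0}
    - {"x": 0.0075, "y": -0.001, "z": -0.0005, "wx": 0, "wy": -0.035, "wz": 0, "fingers": 0}

```text
time_s: 11.38
ee_pos: [605.5, -126.3, 7.9]
tool_rot: [-0.706, 0.706, 0.034, -0.038]
contact_force: [-4.5, -3.8, -0.2]
grip_width: 0.5
```

```bash
python3 - <<'E'
from arc import *
arc([8,10,12,14])
from look import *
look("7",(622,84,-1.5))
E
```

```text
t 11.38 pos [ 605.5 -126.3    7.9] yaw 5.84 F [-4.5 -3.8 -0.2] M [-0.48  0.7  -0.05] w 0.5 q6 -0.44 ydown [-0.005 -0.001 -1.   ]
toolF [-4.9  0.3 -3.3]
8 [ 615.6 -130. ] [ 0.0096 -0.0002 -0.0048] w [ 0.    -0.038 -0.005]
10 [ 623.  -130.1] [ 0.017  -0.0002 -0.0056] w [ 0.    -0.073 -0.005]
12 [ 630.5 -130. ] [ 0.0244 -0.0003 -0.0062] w [ 0.    -0.108 -0.005]
14 [ 637.9 -129.6] [ 0.0318 -0.0003 -0.0066] w [ 0.    -0.142 -0.005]
s 206.5 off 38.2
t 11.38 pos [ 605.5 -126.3    7.9] yaw 5.84 F [-4.5 -3.8 -0.2] M [-0.48  0.7  -0.05] w 0.5 q6 -0.44 ydown [-0.005 -0.001 -1.   ]
scene [622.422  90.492  -1.477] 5.99 1004 out 188.6
side [619.204  81.307  -1.463] 7.8 250 out 187.9
```

View pics/scene7.png

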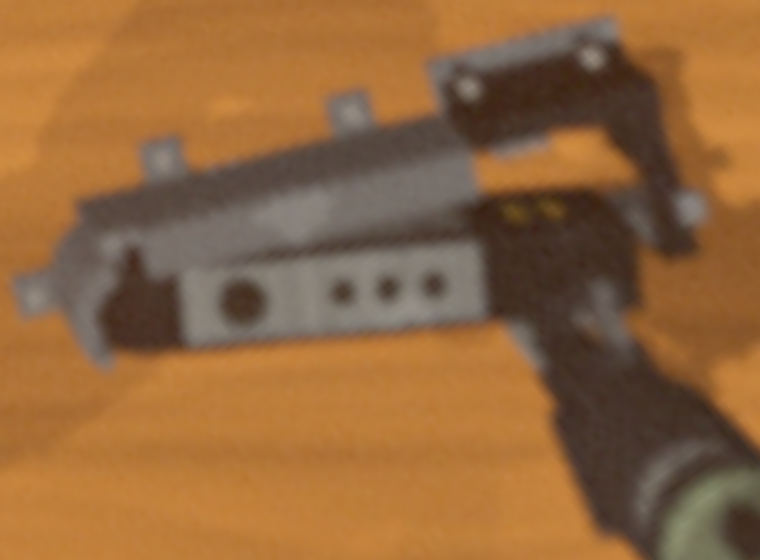

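View pics/w7.png

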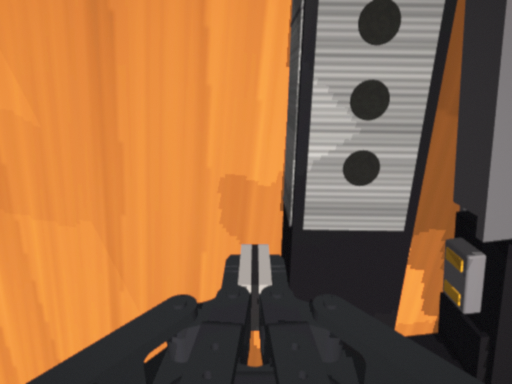

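carry_out:
  targets:
    - {"x": 0.0025, "y": 0, "z": -0.0005, "wx": 0, "wy": -0.012, "wz": 0, "fingers": 0}
    - {"x": 0.005, "y": 0, "z": -0.0007, "wx": 0, "wy": -0.023, "wz": 0, "fingers": 0}
    - {"x": 0.0075, "y": 0, "z": -0.001, "wx": 0, "wy": -0.034, "wz": 0, "fingers": 0}
    - {"x": 0.01, "y": 0, "z": -0.0012, "wx": 0, "wy": -0.045, "wz": 0, "fingers": 0}
    - {"x": 0.0125, "y": 0, "z": -0.0015, "wx": 0, "wy": -0.057, "wz": 0, "fingers": 0}

```text
time_s: 12.15
ee_pos: [620.4, -125.7, 8.8]
tool_rot: [-0.705, 0.705, 0.056, -0.056]
contact_force: [-2.8, -2.9, -0.3]
grip_width: -0.1
```

```bash
python3 - <<'E'
from arc import *
arc([10,12,14])
E
```

```text
t 12.15 pos [ 620.4 -125.7    8.8] yaw 9.11 F [-2.8 -2.9 -0.3] M [-0.41  0.48 -0.06] w -0.1 q6 -0.50 ydown [-0. -0. -1.]
toolF [-3.2  0.3 -2.4]
10 [ 623.  -130.1] [ 0.0019  0.0008 -0.0049] w [ 0.    -0.016 -0.   ]
12 [ 630.5 -130. ] [ 0.0092  0.0008 -0.0059] w [ 0.   -0.05 -0.  ]
14 [ 637.9 -129.6] [ 0.0166  0.0008 -0.0067] w [ 0.    -0.085 -0.   ]
s 205.7 off 35.1
```

carry_out:
  targets:
    - {"x": 0.0015, "y": 0, "z": -0.0002, "wx": 0, "wy": -0.007, "wz": 0, "fingers": 0}
    - {"x": 0.003, "y": 0, "z": -0.0004, "wx": 0, "wy": -0.014, "wz": 0, "fingers": 0}
    - {"x": 0.0045, "y": 0, "z": -0.0006, "wx": 0, "wy": -0.021, "wz": 0, "fingers": 0}
    - {"x": 0.006, "y": 0, "z": -0.0008, "wx": 0, "wy": -0.028, "wz": 0, "fingers": 0}
    - {"x": 0.0075, "y": 0, "z": -0.001, "wx": 0, "wy": -0.035, "wz": 0, "fingers": 0}

```text
time_s: 12.78
ee_pos: [627.9, -125.5, 8.8]
tool_rot: [-0.704, 0.704, 0.068, -0.068]
contact_force: [-3.2, -3.3, -0.9]
grip_width: -0.3
```

```bash
python3 - <<'E'
from arc import *
arc([12,14])
from look import *
look("8",(622,84,-1.39))
E
```

```text
t 12.78 pos [ 627.9 -125.5    8.8] yaw 11.08 F [-3.2 -3.3 -0.9] M [-0.47  0.51 -0.07] w -0.3 q6 -0.53 ydown [ 0. -0. -1.]
toolF [-3.8  0.9 -2.6]
12 [ 630.5 -130. ] [ 0.0016  0.0008 -0.0049] w [ 0.    -0.016  0.   ]
14 [ 637.9 -129.6] [ 0.009   0.0008 -0.006 ] w [ 0.    -0.051  0.   ]
s 205.6 off 34.8
t 12.78 pos [ 627.9 -125.5    8.8] yaw 11.08 F [-3.2 -3.3 -0.9] M [-0.47  0.51 -0.07] w -0.3 q6 -0.53 ydown [ 0. -0. -1.]
scene [624.496  88.501  -1.383] 5.66 971 out 183.2
side [613.699  80.443  -1.341] 6.29 257 out 180.8
```

View pics/scene8.png

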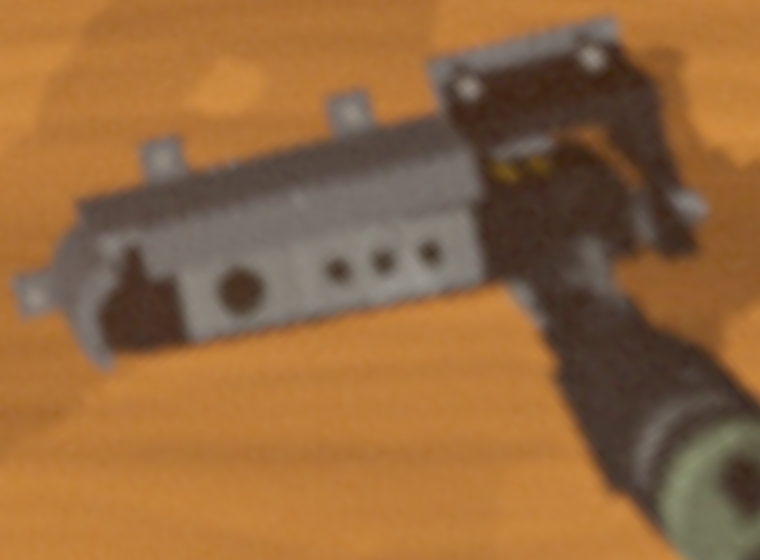

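View pics/w8.png

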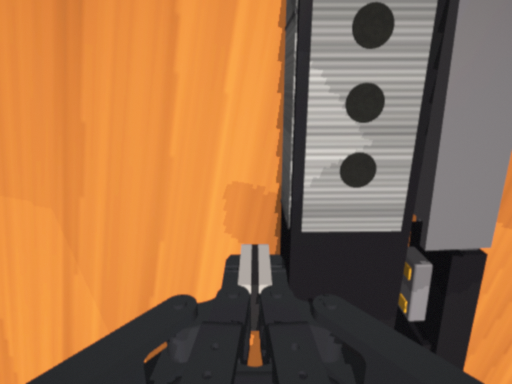

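carry_out:
  targets:
    - {"x": 0.001, "y": 0, "z": -0.0001, "wx": 0, "wy": -0.005, "wz": 0, "fingers": 0}
    - {"x": 0.002, "y": 0, "z": -0.0002, "wx": 0, "wy": -0.01, "wz": 0, "fingers": 0}
    - {"x": 0.003, "y": 0, "z": -0.0003, "wx": 0, "wy": -0.014, "wz": 0, "fingers": 0}
    - {"x": 0.0035, "y": 0, "z": -0.0004, "wx": 0, "wy": -0.017, "wz": 0, "fingers": 0}
    - {"x": 0.004, "y": 0, "z": -0.0005, "wx": 0, "wy": -0.019, "wz": 0, "fingers": 0}

```text
time_s: 13.55
ee_pos: [631.8, -125.1, 8.7]
tool_rot: [0.703, -0.703, -0.075, 0.075]
contact_force: [-3.9, -3.3, -0.5]
grip_width: 0.1
```

```bash
python3 - <<'E'
from arc import *
arc([14])
E
```

```text
t 13.55 pos [ 631.8 -125.1    8.7] yaw 12.16 F [-3.9 -3.3 -0.5] M [-0.47  0.54 -0.03] w 0.1 q6 -0.54 ydown [-0.  0. -1.]
toolF [-4.5  0.5 -2.5]
14 [ 637.9 -129.6] [ 0.005   0.0007 -0.0056] w [-0.    -0.032 -0.   ]
s 205.4 off 34.7
```

carry_out:
  targets:
    - {"x": 0.0008, "y": 0, "z": 0, "wx": 0, "wy": -0.004, "wz": 0, "fingers": 0}
    - {"x": 0.0016, "y": 0, "z": -0.0001, "wx": 0, "wy": -0.008, "wz": 0, "fingers": 0}
    - {"x": 0.0024, "y": 0, "z": -0.0001, "wx": 0, "wy": -0.012, "wz": 0, "fingers": 0}
    - {"x": 0.003, "y": 0, "z": -0.0002, "wx": 0, "wy": -0.015, "wz": 0, "fingers": 0}
    - {"x": 0.003, "y": 0, "z": -0.0002, "wx": 0, "wy": -0.015, "wz": 0, "fingers": 0}

```text
time_s: 14.18
ee_pos: [634.9, -124.7, 8.8]
tool_rot: [-0.703, 0.703, 0.08, -0.08]
contact_force: [-3.5, -3.5, -1.4]
grip_width: -0.2
```

```bash
python3 - <<'E'
from arc import *
arc([14])
E
```

```text
t 14.18 pos [ 634.9 -124.7    8.8] yaw 13.01 F [-3.5 -3.5 -1.4] M [-0.46  0.48 -0.08] w -0.2 q6 -0.55 ydown [ 0. -0. -1.]
toolF [-4.2  1.4 -2.6]
14 [ 637.9 -129.6] [ 0.0018  0.0008 -0.0054] w [ 0.    -0.017  0.   ]
s 205.2 off 34.6
```

carry_out:
  targets:
    - {"x": 0.0008, "y": 0, "z": 0, "wx": 0, "wy": -0.004, "wz": 0, "fingers": 0}
    - {"x": 0.0016, "y": 0, "z": -0.0001, "wx": 0, "wy": -0.008, "wz": 0, "fingers": 0}
    - {"x": 0.0024, "y": 0, "z": -0.0001, "wx": 0, "wy": -0.012, "wz": 0, "fingers": 0}
    - {"x": 0.003, "y": 0, "z": -0.0002, "wx": 0, "wy": -0.015, "wz": 0, "fingers": 0}
    - {"x": 0.003, "y": 0, "z": -0.0002, "wx": 0, "wy": -0.015, "wz": 0, "fingers": 0}

```text
time_s: 14.8
ee_pos: [637.8, -124.3, 8.8]
tool_rot: [-0.702, 0.702, 0.085, -0.085]
contact_force: [-4.0, -4.3, 0.2]
grip_width: -0.1
```

```bash
python3 - <<'E'
from arc import *
arc([14])
from look import *
look("9",(622,84,-1.34))
E
```

```text
t 14.80 pos [ 637.8 -124.3    8.8] yaw 13.87 F [-4.  -4.3  0.2] M [-0.49  0.49 -0.08] w -0.1 q6 -0.57 ydown [ 0. -0. -1.]
toolF [-4.9 -0.2 -3.3]
14 [ 637.9 -129.6] [-0.0012  0.0008 -0.0051] w [ 0.    -0.002  0.   ]
s 205.0 off 34.8
t 14.80 pos [ 637.8 -124.3    8.8] yaw 13.87 F [-4.  -4.3  0.2] M [-0.49  0.49 -0.08] w -0.1 q6 -0.57 ydown [ 0. -0. -1.]
scene [623.27   87.172  -1.332] 5.59 944 out 180.3
side [612.209  78.409  -1.287] 4.54 277 out 177.8
```

View pics/w9.png

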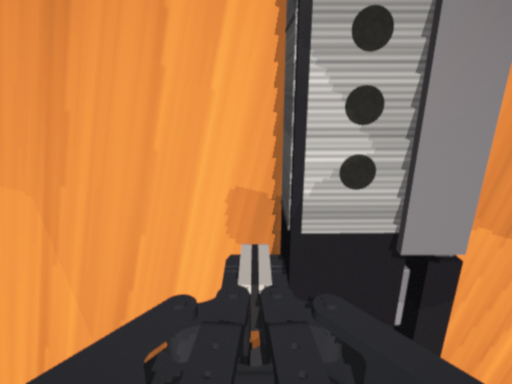

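carry_out:
  targets:
    - {"x": 0.0008, "y": 0, "z": 0, "wx": 0, "wy": -0.004, "wz": 0, "fingers": 0}
    - {"x": 0.0016, "y": 0, "z": 0, "wx": 0, "wy": -0.008, "wz": 0, "fingers": 0}
    - {"x": 0.0024, "y": 0, "z": 0, "wx": 0, "wy": -0.012, "wz": 0, "fingers": 0}
    - {"x": 0.003, "y": 0, "z": 0, "wx": 0, "wy": -0.015, "wz": 0, "fingers": 0}
    - {"x": 0.003, "y": 0, "z": 0, "wx": 0, "wy": -0.015, "wz": 0, "fingers": 0}

```text
time_s: 15.58
ee_pos: [639.3, -124.2, 8.6]
tool_rot: [-0.701, 0.701, 0.09, -0.092]
contact_force: [-6.8, -5.2, 1.3]
grip_width: -0.0
```

```bash
python3 - <<'E'
from arc import *
arc([14])
E
```

```text
t 15.57 pos [ 639.3 -124.2    8.6] yaw 14.73 F [-6.8 -5.2  1.3] M [-0.78  1.02 -0.02] w -0.0 q6 -0.58 ydown [-0.003 -0.001 -1.   ]
toolF [-7.9 -1.2 -3.3]
14 [ 637.9 -129.6] [-0.0028  0.0006 -0.0048] w [ 0.     0.013 -0.003]
s 204.7 off 36.4
```

carry_out:
  targets:
    - {"x": 0.0007, "y": -0.0002, "z": 0, "wx": 0, "wy": -0.002, "wz": 0, "fingers": 0}
    - {"x": 0.0014, "y": -0.0003, "z": 0, "wx": 0, "wy": -0.004, "wz": 0, "fingers": 0}
    - {"x": 0.002, "y": -0.0003, "z": 0, "wx": 0, "wy": -0.006, "wz": 0, "fingers": 0}
    - {"x": 0.0025, "y": -0.0003, "z": 0, "wx": 0, "wy": -0.008, "wz": 0, "fingers": 0}
    - {"x": 0.0025, "y": -0.0003, "z": 0, "wx": 0, "wy": -0.008, "wz": 0, "fingers": 0}

```text
time_s: 16.2
ee_pos: [641.5, -123.9, 8.7]
tool_rot: [-0.701, 0.701, 0.092, -0.095]
contact_force: [-7.6, -6.0, 0.1]
grip_width: 0.1
```

```bash
python3 - <<'E'
from arc import *
arc([14])
E
```

```text
t 16.20 pos [ 641.5 -123.9    8.7] yaw 15.18 F [-7.6 -6.   0.1] M [-0.93  0.98 -0.06] w 0.1 q6 -0.59 ydown [-0.004 -0.001 -1.   ]
toolF [-9.  -0.  -3.8]
14 [ 637.9 -129.6] [-0.0049  0.0007 -0.0046] w [ 0.     0.021 -0.004]
s 204.6 off 35.9
```

carry_out:
  targets:
    - {"x": 0.0007, "y": 0, "z": 0, "wx": 0, "wy": -0.002, "wz": 0, "fingers": 0}
    - {"x": 0.0014, "y": 0, "z": -0.0001, "wx": 0, "wy": -0.004, "wz": 0, "fingers": 0}
    - {"x": 0.002, "y": 0, "z": -0.0002, "wx": 0, "wy": -0.006, "wz": 0, "fingers": 0}
    - {"x": 0.002, "y": 0, "z": -0.0002, "wx": 0, "wy": -0.006, "wz": 0, "fingers": 0}
    - {"x": 0.002, "y": 0, "z": -0.0002, "wx": 0, "wy": -0.006, "wz": 0, "fingers": 0}

```text
time_s: 16.82
ee_pos: [641.7, -123.9, 8.6]
tool_rot: [-0.7, 0.701, 0.093, -0.098]
contact_force: [-11.5, -7.0, 3.7]
grip_width: 0.1
```

```bash
python3 - <<'E'
from arc import *
arc([14])
E
```

```text
t 16.82 pos [ 641.7 -123.9    8.6] yaw 15.53 F [-11.5  -7.    3.7] M [-1.08  1.67 -0.06] w 0.1 q6 -0.59 ydown [-0.008 -0.001 -1.   ]
toolF [-13.   -3.6  -3.7]
14 [ 637.9 -129.6] [-0.0052  0.0006 -0.0044] w [-0.001  0.027 -0.008]
s 204.5 off 36.9
```

carry_out:
  targets:
    - {"x": 0.0004, "y": -0.0005, "z": -0.0001, "wx": 0, "wy": 0, "wz": 0, "fingers": 0}
    - {"x": 0.0008, "y": -0.0008, "z": -0.0002, "wx": 0, "wy": -0.001, "wz": 0, "fingers": 0}
    - {"x": 0.001, "y": -0.0008, "z": -0.0002, "wx": 0, "wy": -0.002, "wz": 0, "fingers": 0}
    - {"x": 0.001, "y": -0.0008, "z": -0.0002, "wx": 0, "wy": -0.002, "wz": 0, "fingers": 0}
    - {"x": 0.001, "y": -0.0008, "z": -0.0002, "wx": 0, "wy": -0.002, "wz": 0, "fingers": 0}

```text
time_s: 17.45
ee_pos: [642.1, -123.9, 8.9]
tool_rot: [-0.7, 0.701, 0.093, -0.099]
contact_force: [-11.9, -8.1, 2.2]
grip_width: -0.1
```

```bash
python3 - <<'E'
from arc import *
arc([14])
E
```

```text
t 17.45 pos [ 642.1 -123.9    8.9] yaw 15.65 F [-11.9  -8.1   2.2] M [-1.14  1.63 -0.08] w -0.1 q6 -0.59 ydown [-0.009 -0.001 -1.   ]
toolF [-13.6  -2.1  -4.6]
14 [ 637.9 -129.6] [-0.0056  0.0009 -0.0043] w [-0.001  0.029 -0.009]
s 204.5 off 36.9
```

carry_out:
  targets:
    - {"x": 0.0004, "y": -0.0004, "z": -0.0001, "wx": 0, "wy": 0, "wz": 0, "fingers": 0}
    - {"x": 0.0008, "y": -0.0008, "z": -0.0003, "wx": 0, "wy": -0.001, "wz": 0, "fingers": 0}
    - {"x": 0.0012, "y": -0.0008, "z": -0.0005, "wx": 0, "wy": -0.002, "wz": 0, "fingers": 0}
    - {"x": 0.0015, "y": -0.0008, "z": -0.0005, "wx": 0, "wy": -0.002, "wz": 0, "fingers": 0}
    - {"x": 0.0015, "y": -0.0008, "z": -0.0005, "wx": 0, "wy": -0.002, "wz": 0, "fingers": 0}

```text
time_s: 18.08
ee_pos: [642.9, -123.9, 9.2]
tool_rot: [0.701, -0.7, -0.093, 0.101]
contact_force: [-13.2, -8.4, 2.9]
grip_width: 0.1
```

```bash
python3 - <<'E'
from arc import *
arc([14])
from look import *
look("10",(622,84,-1.31))
E
```

```text
t 18.07 pos [ 642.9 -123.9    9.2] yaw 15.77 F [-13.2  -8.4   2.9] M [-1.16  1.88 -0.07] w 0.1 q6 -0.59 ydown [-0.011 -0.001 -1.   ]
toolF [-15.   -2.7  -4.5]
14 [ 637.9 -129.6] [-0.0064  0.0013 -0.0042] w [-0.002  0.031 -0.011]
s 204.6 off 36.6
t 18.07 pos [ 642.9 -123.9    9.2] yaw 15.77 F [-13.2  -8.4   2.9] M [-1.16  1.88 -0.07] w 0.1 q6 -0.59 ydown [-0.011 -0.001 -1.   ]
scene [622.558  83.5    -1.308] 6.85 944 out 179.0
side [619.063  79.623  -1.274] 4.9 334 out 177.0
```

View pics/w10.png

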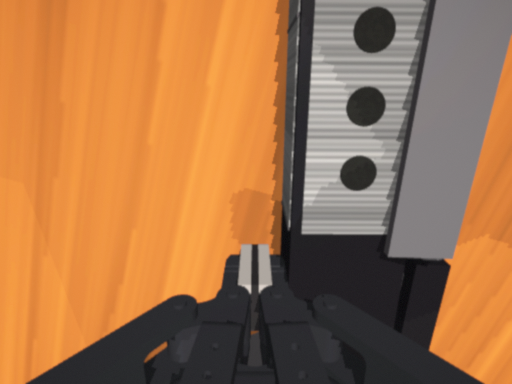

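View pics/scene10.png

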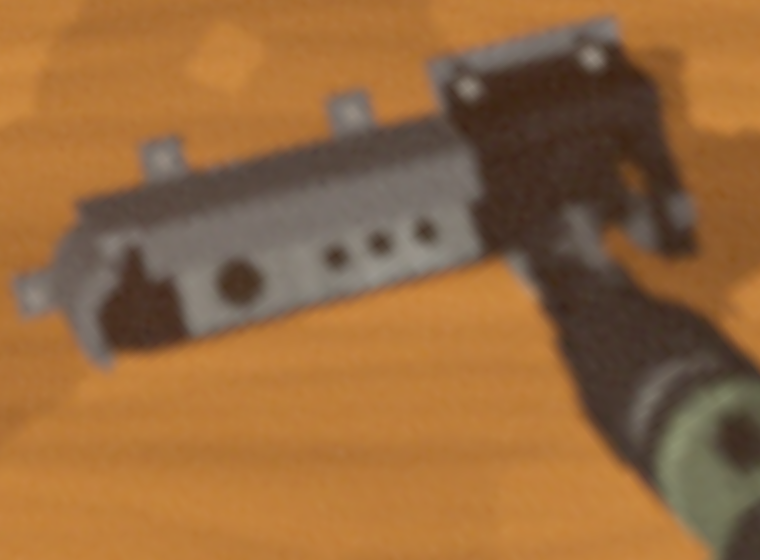

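carry_out:
  targets:
    - {"x": 0.0004, "y": -0.0004, "z": -0.0002, "wx": 0, "wy": 0, "wz": 0, "fingers": 0}
    - {"x": 0.0008, "y": -0.0008, "z": -0.0004, "wx": 0, "wy": 0, "wz": 0, "fingers": 0}
    - {"x": 0.0012, "y": -0.001, "z": -0.0005, "wx": 0, "wy": 0, "wz": 0, "fingers": 0}
    - {"x": 0.0014, "y": -0.001, "z": -0.0005, "wx": 0, "wy": 0, "wz": 0, "fingers": 0}
    - {"x": 0.0014, "y": -0.001, "z": -0.0005, "wx": 0, "wy": 0, "wz": 0, "fingers": 0}

```text
time_s: 18.85
ee_pos: [643.3, -123.8, 9.4]
tool_rot: [0.701, -0.7, -0.092, 0.102]
contact_force: [-14.8, -9.2, 1.5]
grip_width: -0.4
```

```bash
python3 - <<'E'
from arc import *
arc([14])
from look import *
e=imaging.get_image("side");f=e["frame"]
u,v=h.px(e,(690,-160,40));print(u,v)
c=f[int(v)-40:int(v)+40,int(u)-55:int(u)+55];cv2.imwrite("pics/sc11.png",cv2.resize(c,None,fx=6,fy=6,interpolation=cv2.INTER_CUBIC)[:,:,::-1])
e=imaging.get_image("scene");f=e["frame"]
u,v=h.px(e,(690,-160,40))
c=f[int(v)-35:int(v)+35,int(u)-50:int(u)+50];cv2.imwrite("pics/cc11.png",cv2.resize(c,None,fx=7,fy=7,interpolation=cv2.INTER_CUBIC)[:,:,::-1])
E
```

```text
t 18.85 pos [ 643.3 -123.8    9.4] yaw 15.78 F [-14.8  -9.2   1.5] M [-1.21  2.07 -0.04] w -0.4 q6 -0.59 ydown [-0.013 -0.001 -1.   ]
toolF [-16.8  -1.3  -4.8]
14 [ 637.9 -129.6] [-0.0067  0.0015 -0.0041] w [-0.003  0.031 -0.013]
s 204.7 off 36.3
302.0271833339799 213.51696005888806
```

View pics/sc11.png

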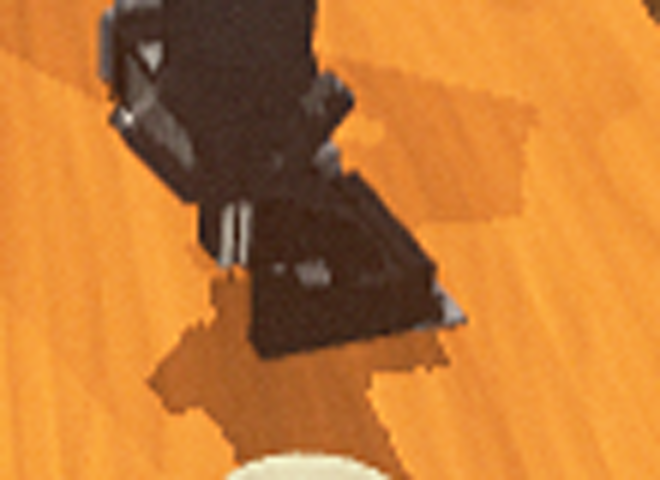

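View pics/cc11.png

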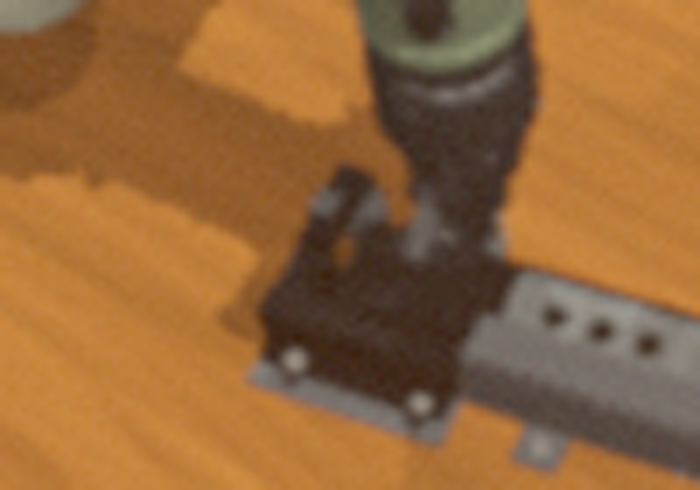

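carry_out:
  targets:
    - {"x": 0.0004, "y": -0.0002, "z": -0.0002, "wx": 0, "wy": 0, "wz": 0, "fingers": 0}
    - {"x": 0.0008, "y": -0.0005, "z": -0.0004, "wx": 0, "wy": 0, "wz": 0, "fingers": 0}
    - {"x": 0.001, "y": -0.0006, "z": -0.0006, "wx": 0, "wy": 0, "wz": 0, "fingers": 0}
    - {"x": 0.0012, "y": -0.0006, "z": -0.0008, "wx": 0, "wy": 0, "wz": 0, "fingers": 0}
    - {"x": 0.0012, "y": -0.0006, "z": -0.0008, "wx": 0, "wy": 0, "wz": 0, "fingers": 0}

```text
time_s: 19.58
ee_pos: [643.3, -123.8, 9.5]
tool_rot: [0.701, -0.7, -0.091, 0.103]
contact_force: [-17.2, -7.8, 2.7]
grip_width: -0.1
```

```bash
python3 - <<'E'
from arc import *
arc([14])
E
```

```text
t 19.57 pos [ 643.3 -123.8    9.5] yaw 15.78 F [-17.2  -7.8   2.7] M [-1.09  2.44 -0.07] w -0.1 q6 -0.59 ydown [-0.016  0.    -1.   ]
toolF [-18.7  -2.4  -2.8]
14 [ 637.9 -129.6] [-0.0067  0.0016 -0.0041] w [-0.004  0.031 -0.016]
s 204.7 off 36.2
```

carry_out:
  targets:
    - {"x": -0.004, "y": 0, "z": 0, "wx": 0, "wy": 0, "wz": 0, "fingers": 0}
    - {"x": -0.008, "y": 0, "z": 0, "wx": 0, "wy": 0, "wz": 0, "fingers": 0}
    - {"x": -0.014, "y": 0, "z": 0, "wx": 0, "wy": 0, "wz": 0, "fingers": 0}
    - {"x": -0.022, "y": 0, "z": 0, "wx": 0, "wy": 0, "wz": 0, "fingers": 0}
    - {"x": -0.03, "y": 0, "z": 0, "wx": 0, "wy": 0, "wz": 0, "fingers": 0}

```text
time_s: 20.2
ee_pos: [622.2, -131.2, 13.1]
tool_rot: [-0.7, 0.701, 0.098, -0.096]
contact_force: [-0.3, 0.1, -0.9]
grip_width: -0.1
```

```bash
python3 - <<'E'
from look import *
look("12",(622,84,-1.31))
E
```

```text
t 20.20 pos [ 622.2 -131.2   13.1] yaw 15.78 F [-0.3  0.1 -0.9] M [0.05 0.05 0.02] w -0.1 q6 -0.62 ydown [ 0.002 -0.    -1.   ]
scene [623.711  83.698  -1.308] 5.74 990 out 178.9
side [622.23   80.167  -1.31 ] 8.2 307 out 179.0
```

View pics/w12.png

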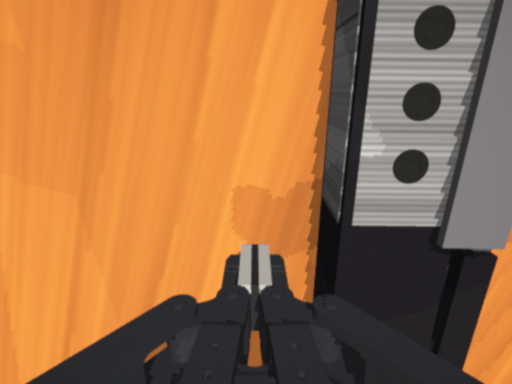

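View pics/scene12.png

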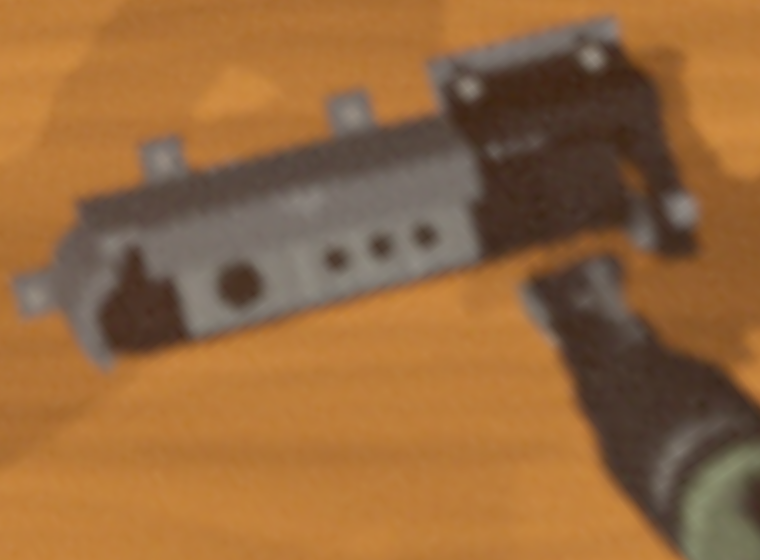

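carry_out:
  targets:
    - {"x": -0.01, "y": -0.03, "z": 0, "wx": 0, "wy": 0, "wz": 0, "fingers": 0}
    - {"x": -0.01, "y": -0.075, "z": 0, "wx": 0, "wy": 0, "wz": 0, "fingers": 0}
    - {"x": 0, "y": -0.12, "z": -0.02, "wx": 0, "wy": 0, "wz": 0, "fingers": 0}
    - {"x": 0.02, "y": -0.14, "z": -0.06, "wx": 0, "wy": 0, "wz": 0, "fingers": 0}
    - {"x": 0.03, "y": -0.14, "z": -0.095, "wx": 0, "wy": 0, "wz": 0, "fingers": 0}

```text
time_s: 20.98
ee_pos: [679.8, -216.0, 156.7]
tool_rot: [-0.699, 0.702, 0.1, -0.095]
contact_force: [-0.6, -0.0, -0.2]
grip_width: -0.0
```

```bash
python3 - <<'E'
from look import *
look("13",(622,84,-1.31))
E
```

```text
t 20.98 pos [ 679.8 -216.   156.7] yaw 15.80 F [-0.6 -0.  -0.2] M [ 0.01  0.01 -0.03] w -0.0 q6 -0.70 ydown [ 0.008 -0.003 -1.   ]
scene [624.782  85.227  -1.3  ] 5.08 981 out 178.5
side [623.188  83.384  -1.297] 4.55 708 out 178.3
```

View pics/w13.png

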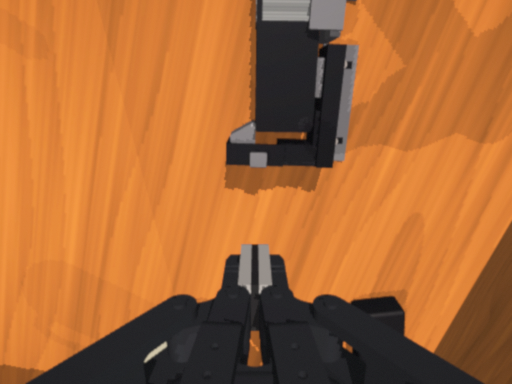

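View pics/scene13.png

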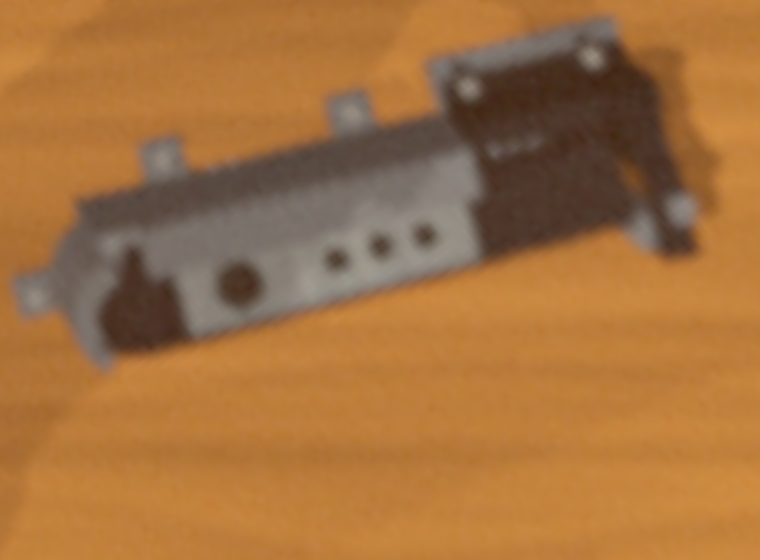

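```bash
python3 - <<'E'
import cv2
a=cv2.imread("pics/w13.png")[80:190,200:380]
cv2.imwrite("pics/w13z.png",cv2.resize(a,None,fx=4.4,fy=4.4,interpolation=cv2.INTER_CUBIC))
E
```

```text
(no output)
```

View pics/w13z.png

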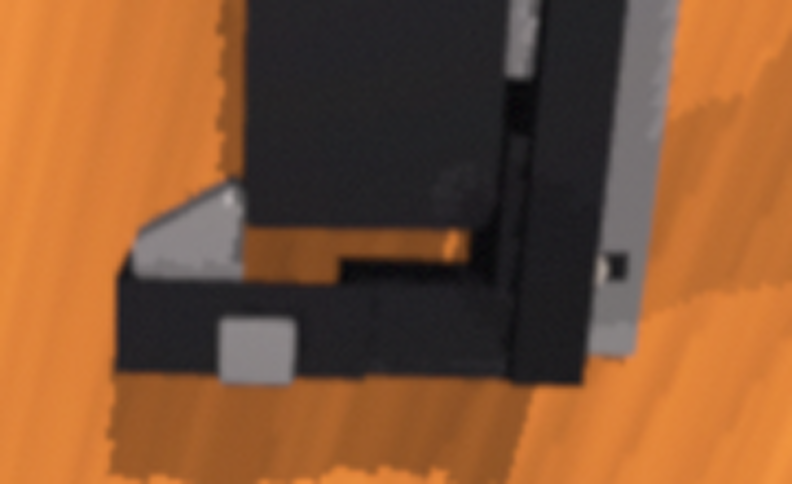

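carry_out:
  targets:
    - {"x": 0, "y": 0, "z": 0, "wx": 0, "wy": 0, "wz": 0, "fingers": 0}
    - {"x": 0, "y": 0, "z": 0, "wx": 0, "wy": 0, "wz": 0, "fingers": 0}
    - {"x": 0, "y": 0, "z": 0, "wx": 0, "wy": 0, "wz": 0, "fingers": 0}
    - {"x": 0, "y": 0, "z": 0, "wx": 0, "wy": 0, "wz": 0, "fingers": 0}
    - {"x": 0, "y": 0, "z": 0, "wx": 0, "wy": 0, "wz": 0, "fingers": 0}

```text
time_s: 21.75
ee_pos: [676.3, -214.3, 152.4]
tool_rot: [-0.7, 0.7, 0.097, -0.097]
contact_force: [0.6, -0.1, -0.0]
grip_width: 0.1
```

```bash
python3 - <<'E'
from look import *
from rig import order
look("14",(622,84,-1.31))
a=cv2.imread("pics/w13.png").astype(int);b=cv2.imread("pics/w14.png").astype(int);print("diff",abs(a-b)[60:190,200:380].mean())
p=pickle=None
import pickle
d0=pickle.load(open("scene0.pkl","rb"))
d=imaging.get_image("scene")
for nm,(y0,y1,x0,x1) in dict(mug=(125,170,130,170),bowl=(205,270,350,420),nb=(265,322,318,388)).items():
    print(nm,abs(d["frame"].astype(int)-d0["frame"].astype(int))[y0:y1,x0:x1].mean())
print(order.close_job())
E
```

```text
t 21.75 pos [ 676.3 -214.3  152.4] yaw 15.77 F [ 0.6 -0.1 -0. ] M [-0.04 -0.01 -0.03] w 0.1 q6 -0.70 ydown [ 0. -0. -1.]
scene [623.633  85.085  -1.295] 5.35 985 out 178.2
side [623.277  83.196  -1.29 ] 4.14 719 out 177.9
diff 14.695384615384615
mug 20.74277777777778
bowl 6.964981684981685
nb 5.372096908939014
the job is handed in; nothing more can be done
None
```

The speaker bar is docked in its holder and stayed there after I let go; the job is handed in at about 22 s. I gripped the bar and slid its round end into the cup until it stopped dead at about 10.8 N. I then let go and swung the bar in with closed fingers, near the push point (about 5 mm nearer the cup than asked).

**Docked state:** The push peaked at about 19 N (read at the end of each move), where the bar stopped moving. After I backed off, a close wrist view showed the grey nose overlapping the front of the bar's square end. The two fixed cameras put the bar's round end within a few mm of the cup centre both times I checked, 0.8 s apart, with no contact force on the tool. These fits are loose (4–5 mm residual), because the holder hides part of the bar.

**Checks that were inconclusive:**
- **Mug:** its patch of the scene image differs clearly from the start (mean difference 21, against 5–7 for the bowl and notebook). I think this is the arm or its shadow, since the gripper stayed well clear of the mug, but I handed in without confirming it.
- **Wrist views:** the last two differ mainly because the arm was still settling by about 4 mm, so they don't show independently that the bar held still.

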